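# Pack seven jars snugly in a round tin

## Task

Pack all seven glass jars upright in the round tin, flat on its floor, one in the middle and six close round it: the one standing astray in the tin is in the way and must go to a proper place, and the two on the bench have to go in as well. They are glass, so set them down gently without dropping, knocking or tipping any, and leave the pot and the rock where they are.

Things in the scene. Friction and masses are not known exactly. Their poses are not given: they have to be found in the camera images.
- tin: Round straight-sided galvanised tin, open on top, standing fast on the bench: 244 mm outside diameter, 236 mm inside, 45 mm high, wall 4 mm, floor 4 mm thick, two small folded-down handles outside (within 10 mm of the wall). Origin: centre of the underside, on the bench top (the inner floor is 4 mm higher); z up; its yaw does not matter.
- jar_1: Glass jar with a fixed stone landscape inside and a tight wooden screw cap to lift it by. 74 mm diameter (foot 62 mm, bevelled over the lowest 6 mm), straight wall to 62 mm up, shoulder sloping in to 42 mm across at 76 mm, cap 36 mm diameter from 80 to 108 mm (whole height). 190 to 310 g. Origin on the axis half-way up, 54 mm above the foot; z up.
- jar_2: A jar just like jar_1 (74 mm diameter, 108 mm high, cap 36 mm across its top 28 mm, stone of another colour inside), origin likewise half-way up. jar_1 to jar_5 start in the tin: four stand at the wall about 78 mm from its centre, 60 degrees apart in neighbouring places; one (any of them) stands astray 38 to 63 mm from the centre in the space left.
- jar_3: A jar just like jar_1 (74 mm diameter, 108 mm high, cap 36 mm across its top 28 mm, stone of another colour inside), origin likewise half-way up. Starts in the tin, see jar_2.
- jar_4: A jar just like jar_1 (74 mm diameter, 108 mm high, cap 36 mm across its top 28 mm, stone of another colour inside), origin likewise half-way up. Starts in the tin, see jar_2.
- jar_5: A jar just like jar_1 (74 mm diameter, 108 mm high, cap 36 mm across its top 28 mm, stone of another colour inside), origin likewise half-way up. Starts in the tin, see jar_2.
- jar_6: A jar just like jar_1 (74 mm diameter, 108 mm high, cap 36 mm across its top 28 mm, stone of another colour inside), origin likewise half-way up. Starts upright on the bench.
- jar_7: A jar just like jar_1 (74 mm diameter, 108 mm high, cap 36 mm across its top 28 mm, stone of another colour inside), origin likewise half-way up. Starts upright on the bench.
- pot: Bystander: empty terracotta pot, 82 mm across the rim, 78 mm high, upright on the bench. Origin: centre of the underside.
- rock: Bystander: dark faceted lava rock, 86 mm across, 54 mm high, on the bench. Origin: centre of the underside.
There are look-alikes about, which are no part of the job. What is shaped like the jar_5 but green or yellow is not meant.

How it is judged:
By the outcome, as a careful person would: the job done as asked, in the order asked, and still so for the second after the job is handed in, with the robot touching nothing.
It also fails if it takes over 69 s, if anything falls off the work surface, if the arm or the gripper's body presses on something with over 40 N, if the wrist force passes 120 N, or if a joint passes its speed limit or range.

## Robot

A 6-joint arm with a two-finger parallel gripper is mounted at the origin on the work surface. World frame = base frame: x ahead of the robot, y to its left, z up, the work surface at z = 0. Lengths are in m, angles in rad, forces in N, time in s.
With the tool pointing down it reaches from about 0.35 to 0.85 m from the base axis. Payload 8.1 kg.
Tool frame: the origin (TCP) lies between the finger pads; the fingertips stand 8 mm ahead of it and the grasp point (between the pads) lies 11 mm behind it (robot.tip_reach is the y of the fingertips in the tool frame, in m); y points along the fingers, z is the direction in which the jaws open and shut, and the axes are right-handed (so a half turn about y gives the same grasp; the last joint's range is limited). The gripper opens to 93 mm and grips with 3 to 60 N. Pads are 15 mm wide; open, the fingers measure 128 mm over their backs; the gripper's body (75 mm by 188 mm) begins 65 mm behind the grasp point.
Start: joints at [-1.272, 0.13, 1.488, -0, 1.523, -0.085], TCP at [0.225, -0.556, 0.197] pointing down, gripper open.
Joint ranges: [-2.96, 2.96], [-0.89, 2.26], [0.02, 2.5], [-1.34, 4.48], [0, 2.73], [-2.66, 2.66]. Speed limits (rad/s): [2.39, 2.39, 2.79, 3.14, 3.14, 3.14].

## Interface

Orientations are given as a rotation vector (axis times angle).
In Python, from plant import robot gives the robot as it stands.
- The arm moves only by the tool carry_out, never from a script. Its argument "increments" is a list of rows, each an object with "linear": the shift along the tool's x, y, z in m, a list of three; "yaw": the turn about the tool's y in rad. A call has 1 to 5 rows; each row is the pose to reach, as a shift and turn from the pose measured when the call began, along the tool's axes at that moment; what a row does not reach only later rows make up. A row lasts 1/8 s, in which the tool goes at most 62.5 mm and 10.7 degrees, less where a joint would pass 70% of its speed; a pose out of reach is approached as far as the arm can. A call with a gripper value outside its range is refused whole. "gripper" is the opening, from 0 (shut) to 1 (fully open), set as the call begins (left out, the last holds). The fingers move at their own pace and stop on an object; "newtons" is the grip in N (left out, the last holds). Time passes only in rows, so rows that repeat a pose let the fingers close. It gives the time, the measured TCP pose, the force and the opening at its end, in the units of the state.
- robot.read_state(): the state, without advancing time (a new reading comes with each control period).
- robot.read_camera(name): name is "side" or "top" or "wrist"; returns the picture (400x640x3 uint8, blue, green, red); there is no depth.
- robot.camera_params(name): a dict with "fov_y" (degrees; the focal length in pixels is half the picture's height over the tangent of half this angle, whatever the lens; pixels are square), "cx", "cy" (the principal point, pixels), "R" (3x3) and "t" (3): a world point X has camera coordinates R X + t. Camera axes: x right, y down, z forward; pixel columns grow to the right and rows downward; lengths in m; the calibration is good to about 2 mm. A picture is of the moment at which its call begins: read the wrist's pose just before it. camera_params takes no time and is no camera call; for the wrist camera it gives the pose at the moment of the call.
- robot.close_job(): hands the job in, once; it reports no verdict.
The state is a dict: "t": time; "q": joint angles; "dq": joint speeds; "joint_torque": joint torques, N m; "tool_pos": TCP position; "orientation": TCP orientation; "force": force on the tool from outside, world axes, zero at the start; "wrist_torque": the same for the moment, N m; "opening": finger opening in m.
Only numpy, scipy, OpenCV 4.12 (cv2) and the standard library are available. Lean on these libraries where they do the work, as an engineer would, in place of code of your own. Each camera call takes 0.05 s, during which the arm holds its last target.

## Working session

There is one attempt and no reset: what is moved stays moved. The work goes in short steps, Python scripts to look and compute and a tool call to move; the robot and the scene stay as the last step left them, time stands still between calls to the robot, and variables do not carry over. Pictures are saved under pics/ and viewed, and the job is handed in when it is done.

Besides the shell and the picture viewer there is one more tool, called after "Emit:" as a command line: name --argument value ..., lists and objects as JSON in quotes. carry_out: Moves the arm, as the interface text tells. Its arguments: {"type":"object","properties":{"increments":{"type":"array","items":{"type":"object","properties":{"linear":{"type":"array","items":{"type":"number"}},"yaw":{"type":"number"}}}},"gripper":{"type":"number"},"newtons":{"type":"number"}},"required":["increments"]}

```bash
ls; mkdir -p pics
python3 - <<'E'
from plant import robot
import cv2,numpy as np
print(robot.read_state())
for n in ["top","side","wrist"]:
    p=robot.camera_params(n); print(n,p)
    cv2.imwrite(f"pics/{n}0.png",robot.read_camera(n))
E
```

```text
pics
{'t': 0.0, 'q': array([-1.27237871e+00,  1.31149619e-01,  1.48928473e+00, -2.10870001e-05,
        1.52299728e+00, -8.54079335e-02]), 'dq': array([-1.02352500e-04,  1.33551245e-03, -8.78538432e-04, -6.52349876e-04,
        8.99350908e-05, -5.06678923e-04]), 'joint_torque': array([-2.17400026e-03, -5.59861529e+01, -4.91752052e+01,  7.66516454e-02,
        3.57450102e-02, -1.57617023e-04]), 'tool_pos': array([ 0.22450977, -0.55575164,  0.19599139]), 'orientation': array([-0.39102914,  2.01318393, -2.00944193]), 'force': array([-0.62470787, -0.61028517,  0.01745805]), 'wrist_torque': array([0.04344191, 0.0296822 , 0.01080717]), 'opening': 0.09265972946212186}
top {'fov_y': 54.721506437820686, 'cx': 323.5535372384152, 'cy': 195.88110566702048, 'R': array([[-0.01332004, -0.99990017,  0.00471546],
       [-0.98443882,  0.01228738, -0.17529757],
       [ 0.17522213, -0.00697706, -0.9845042 ]]), 't': array([-0.00874034,  0.62285178,  0.89220896])}
side {'fov_y': 45.0979064685588, 'cx': 316.02828552992656, 'cy': 198.9295564849352, 'R': array([[-0.73921482, -0.67331209,  0.01456945],
       [-0.38164341,  0.40097742, -0.83280575],
       [ 0.55489616, -0.62118269, -0.55337358]]), 't': array([0.46286192, 0.28677895, 0.81404834])}
wrist {'fov_y': 65.36153047528873, 'cx': 317.1710958125332, 'cy': 198.44498259640818, 'R': array([[ 3.73666369e-01, -9.27562753e-01, -8.85955810e-04],
       [-8.96844038e-01, -3.61534856e-01,  2.54879030e-01],
       [-2.36736598e-01, -9.44451573e-02, -9.66972541e-01]]), 't': array([-0.59933123, -0.02992829,  0.38976374])}
```

View pics/top0.png

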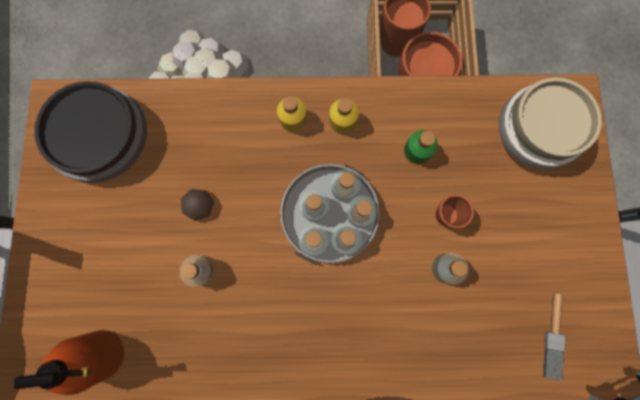

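View pics/side0.png

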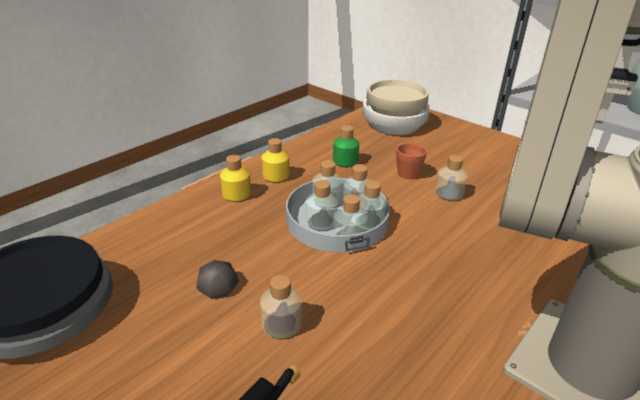

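View pics/wrist0.png

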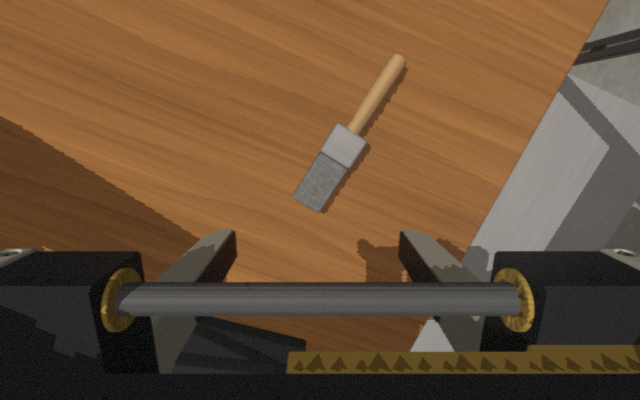

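The top view shows the tin at about (330,213). It holds five clear jars with caps at (347,180), (314,201), (363,209), (347,237) and (313,239). Clear bench jars have caps at (190,270) and (458,268). The look-alikes are the yellow ones at (290,104) and (344,107) and the green one at (427,138), so I exclude those. The rock is at (197,204) and the pot at (456,212).

```bash
cat > h.py <<'E'
import numpy as np,cv2
from plant import robot
def f(p): return 200/np.tan(np.radians(p['fov_y']/2))
def ray(p,u,v,z):
    d=np.array([(u-p['cx'])/f(p),(v-p['cy'])/f(p),1.]); R=np.array(p['R']);t=np.array(p['t'])
    c=-R.T@t; w=R.T@d; return c+w*(z-c[2])/w[2]
def proj(p,X):
    c=np.array(p['R'])@np.array(X)+p['t']; return np.array([p['cx']+f(p)*c[0]/c[2],p['cy']+f(p)*c[1]/c[2]])
E
python3 - <<'E'
import cv2
im=cv2.imread('pics/top0.png')
a=cv2.resize(im[155:275,270:390],None,fx=5,fy=5,interpolation=cv2.INTER_CUBIC);cv2.imwrite('pics/c1.png',a)
b=cv2.hconcat([cv2.resize(im[245:295,170:220],None,fx=7,fy=7,interpolation=cv2.INTER_CUBIC),cv2.resize(im[245:295,430:480],None,fx=7,fy=7,interpolation=cv2.INTER_CUBIC)]);cv2.imwrite('pics/c2.png',b)
for x,y in [(347,180),(190,270),(458,268),(300,330)]: print(cv2.cvtColor(im,cv2.COLOR_BGR2HSV)[y-1:y+2,x-1:x+2].reshape(-1,3).tolist())
E
```

```text
[[15, 135, 172], [15, 135, 172], [15, 134, 171], [15, 134, 171], [15, 133, 171], [15, 135, 170], [15, 133, 172], [15, 133, 172], [15, 134, 171]]
[[14, 128, 188], [15, 127, 187], [15, 127, 186], [15, 127, 187], [15, 127, 186], [15, 128, 185], [15, 128, 187], [15, 128, 185], [15, 128, 185]]
[[15, 137, 173], [15, 138, 172], [15, 137, 171], [15, 139, 173], [15, 138, 172], [15, 137, 171], [15, 137, 173], [15, 136, 172], [15, 138, 172]]
[[13, 153, 155], [13, 154, 154], [13, 154, 154], [13, 154, 152], [13, 154, 151], [13, 154, 151], [13, 154, 146], [13, 155, 146], [13, 155, 145]]
```

View pics/c1.png

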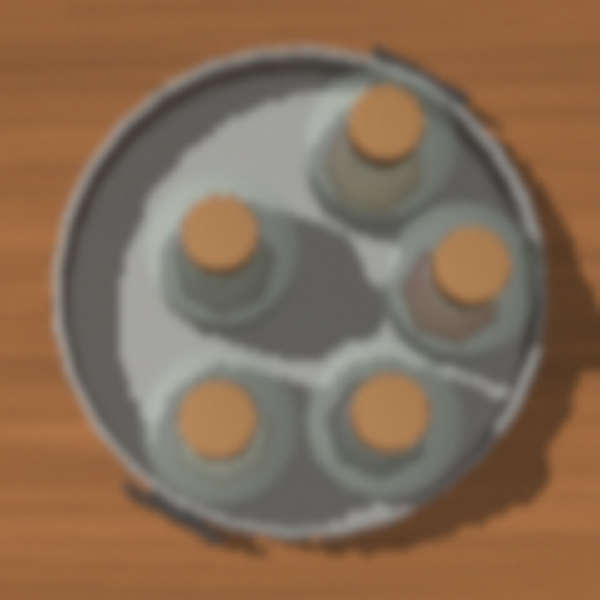

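View pics/c2.png

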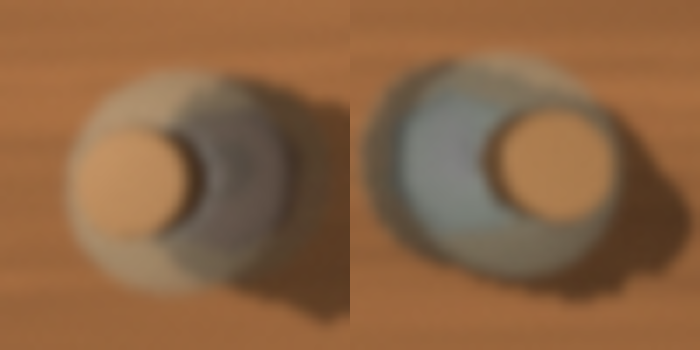

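```bash
cat > m1.py <<'E'
from h import *
from scipy.optimize import least_squares
def caps(im,p,lst,show=None):
    out=[]
    K=6
    for (u,v,zt) in lst:
        r=16;u0,v0=int(u)-r,int(v)-r
        c=cv2.resize(im[v0:v0+2*r,u0:u0+2*r],None,fx=K,fy=K,interpolation=cv2.INTER_CUBIC)
        h=cv2.cvtColor(c,cv2.COLOR_BGR2HSV)
        s0=h[r*K-9:r*K+9,r*K-9:r*K+9].reshape(-1,3).mean(0)
        lab=cv2.cvtColor(c,cv2.COLOR_BGR2LAB).astype(float)
        l0=np.median(lab[r*K-9:r*K+9,r*K-9:r*K+9].reshape(-1,3),axis=0)
        m=(np.linalg.norm(lab-l0,axis=2)<17).astype(np.uint8)
        m=cv2.morphologyEx(m,cv2.MORPH_OPEN,np.ones((15,15),np.uint8))
        n,L,st,ce=cv2.connectedComponentsWithStats(m)
        k=L[r*K,r*K]
        cs,_=cv2.findContours((L==k).astype(np.uint8),cv2.RETR_EXTERNAL,cv2.CHAIN_APPROX_NONE)
        e=cv2.fitEllipse(max(cs,key=len))
        uu,vv=u0+(e[0][0]+.5)/K-.5,v0+(e[0][1]+.5)/K-.5
        X=ray(p,uu,vv,zt); 
        out.append((X,(uu,vv),np.array(e[1])/K))
    return out
def tin(im,p,c0):
    g=cv2.cvtColor(im,cv2.COLOR_BGR2GRAY).astype(np.float32)
    c=np.array(c0[:2],float)
    for it in range(3):
        pts=[]
        for a in np.radians(np.arange(0,360,3)):
            rr=np.arange(.112,.129,.0005)
            uv=np.array([proj(p,[c[0]+r*np.cos(a),c[1]+r*np.sin(a),.045]) for r in rr],np.float32)
            s=cv2.remap(g,uv[:,0][None],uv[:,1][None],cv2.INTER_CUBIC)[0]
            i=int(np.argmax(s)); 
            if 2<i<len(rr)-3: pts.append([c[0]+rr[i]*np.cos(a),c[1]+rr[i]*np.sin(a)])
        pts=np.array(pts)
        res=least_squares(lambda x:np.hypot(pts[:,0]-x[0],pts[:,1]-x[1])-x[2],[*c,.12],loss='soft_l1',f_scale=.001)
        c=res.x[:2]
    return res.x,len(pts),np.median(abs(res.fun))
if __name__=="__main__":
    im=cv2.imread('pics/top0.png');p=robot.camera_params('top')
    l=[(347,180,.112),(314,201,.112),(363,209,.112),(347,237,.112),(313,239,.112),(190,270,.108),(458,268,.108)]
    T=tin(im,p,ray(p,330,212,.045));print('tin',T)
    for X,uv,e in caps(im,p,l):
        d=X[:2]-T[0][:2]
        print(X.round(4),np.round(uv,1),e.round(1),'rel mm',(1000*d).round(1),'r',round(1000*np.hypot(*d),1),'ang',np.degrees(np.arctan2(d[1],d[0])).round(1))
    print('cam',-np.array(p['R']).T@p['t'])
    for n,u,v,z in [('pot',456,212,.078),('rock',197,204,.03),('green',427,138,.108)]: print(n,ray(p,u,v,z))
    print('fwd mm/px', .1/np.linalg.norm(proj(p,[.5,.05,.1])-proj(p,[.5,-.05,.1])))
E
python3 m1.py
```

```text
tin (array([ 0.58525941, -0.03007347,  0.11949806]), 102, np.float64(6.120669049307359e-06))
[ 0.6521 -0.0703  0.112 ] [346.6 178.8] [13.3 14. ] rel mm [ 66.8 -40.3] r 78.0 ang -31.1
[0.6013 0.0074 0.112 ] [313.3 200.8] [13.4 14.5] rel mm [16.1 37.5] r 40.8 ang 66.8
[ 0.5851 -0.1083  0.112 ] [363.8 207.2] [13.9 14.6] rel mm [ -0.1 -78.2] r 78.2 ang -90.1
[ 0.518  -0.0692  0.112 ] [347.5 236.8] [14.3 14.5] rel mm [-67.3 -39.1] r 77.8 ang -149.8
[0.5156 0.0096 0.112 ] [312.6 238.3] [14.4 14.8] rel mm [-69.7  39.7] r 80.2 ang 150.3
[0.4517 0.2899 0.108 ] [187.4 268.8] [15.1 29.4] rel mm [-133.6  320. ] r 346.7 ang 112.7
[ 0.4451 -0.3181  0.108 ] [459.2 268.1] [14. 15.] rel mm [-140.1 -288. ] r 320.3 ang -115.9
cam [ 0.45670829 -0.0101677   0.98760909]
pot [ 0.57576066 -0.33087699  0.078     ]
rock [0.61045479 0.30011848 0.03      ]
green [ 0.74999608 -0.26426359  0.108     ]
fwd mm/px 0.002280224400796762
```

```bash
cat >> h.py <<'E'
from scipy.spatial.transform import Rotation as Ro
def delta(X):
    s=robot.read_state(); M=Ro.from_rotvec(s['orientation']).as_matrix()
    return M.T@(np.array(X)-s['tool_pos'])
def stat():
    s=robot.read_state(); M=Ro.from_rotvec(s['orientation']).as_matrix()
    print('t',round(s['t'],2),'pos',s['tool_pos'].round(4),'q',s['q'].round(3),'F',s['force'].round(2),'Tq',s['wrist_torque'].round(2),'op',round(s['opening'],4),'jaw ang',np.degrees(np.arctan2(M[1,2],M[0,2])).round(2),'ydown',M[:,1].round(4))
    return s,M
E
python3 - <<'E'
from h import *
s,M=stat();print(M.round(3))
print(delta([.6013,.0074,.25]))
p=robot.camera_params('side');print('side cam',-p['R'].T@p['t'])
p=robot.camera_params('top')
for u,v in [(95,350),(45,375),(20,380)]: print(ray(p,u,v,0),ray(p,u,v,.3))
E
```

```text
t 0.15 pos [ 0.2245 -0.5559  0.1962] q [-1.272  0.131  1.489  0.     1.523 -0.085] F [-0.01  0.38  0.21] Tq [-0.02  0.03  0.01] op 0.0927 jaw ang -68.01 ydown [-4.0e-04  1.4e-03 -1.0e+00]
[[-0.927 -0.     0.374]
 [-0.374  0.001 -0.927]
 [-0.    -1.    -0.001]]
[-0.56028676 -0.05316884 -0.38132134]
side cam [-1.10608444e-04  7.02331383e-01  6.82560355e-01]
[2.61031287e-01 5.40273730e-01 1.11022302e-16] [0.3204709  0.37306949 0.3       ]
[2.05987699e-01 6.54348380e-01 1.11022302e-16] [0.28214757 0.45249238 0.3       ]
[1.95647362e-01 7.12502351e-01 1.11022302e-16] [0.27494825 0.49298127 0.3       ]
```

Emit:
carry_out --increments '[{"linear":[-0.03,-0.02,-0.02],"yaw":0},{"linear":[-0.08,-0.035,-0.055],"yaw":0},{"linear":[-0.13,-0.05,-0.09],"yaw":0},{"linear":[-0.18,-0.053,-0.124],"yaw":0},{"linear":[-0.23,-0.053,-0.158],"yaw":0}]' --gripper 0.56 --newtons 25

```text
t: 0.78
tool_pos: [0.3795, -0.3217, 0.2499]
orientation: [-0.39, 2.012, -2.011]
force: [0.6, -0.3, 0.4]
opening: 0.0529
```

Run:
```python
from h import *
stat();print(delta([.6013,.0074,.23]))
```

```text
t 0.78 pos [ 0.3795 -0.3217  0.2499] q [-8.070e-01 -1.660e-01  1.685e+00  1.000e-03  1.622e+00  3.810e-01] F [ 0.6  -0.28  0.41] Tq [ 0.   -0.05  0.04] op 0.0529 jaw ang -68.03 ydown [ 3.e-04  7.e-04 -1.e+00]
[-0.32879025  0.02022027 -0.22225662]
```

Emit:
carry_out --increments '[{"linear":[-0.05,0.0,-0.034],"yaw":0},{"linear":[-0.1,0.0,-0.068],"yaw":0},{"linear":[-0.15,0.0,-0.102],"yaw":0},{"linear":[-0.2,0.0,-0.136],"yaw":0},{"linear":[-0.235,0.0,-0.159],"yaw":0}]'

```text
t: 1.4
tool_pos: [0.5388, -0.0838, 0.2498]
orientation: [-0.392, 2.011, -2.009]
force: [0.4, -1.3, 0.3]
opening: 0.0521
```

Run:
```python
from h import *
stat();print(delta([.6013,.0074,.23]))
cv2.imwrite("pics/w1.png",robot.read_camera('wrist'))
```

```text
t 1.4 pos [ 0.5388 -0.0838  0.2498] q [-2.490e-01 -3.400e-02  1.563e+00  1.000e-03  1.613e+00  9.370e-01] F [ 0.41 -1.33  0.27] Tq [ 0.   -0.02  0.04] op 0.0521 jaw ang -67.93 ydown [ 1.0e-04  1.1e-03 -1.0e+00]
[-0.09215739  0.01994413 -0.06104028]
```

View pics/w1.png

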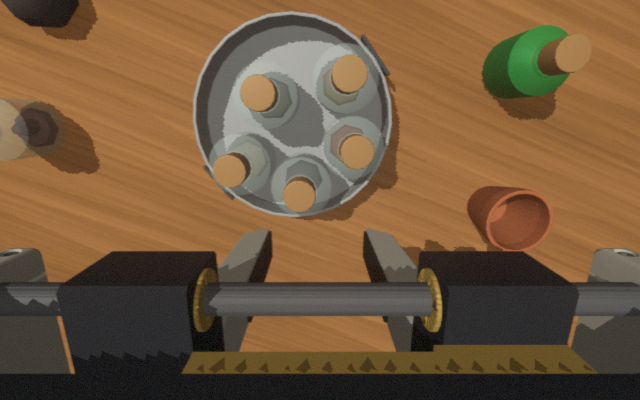

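The wrist view shows the tin at about (293,113), with the stray cap at (258,93) and the others at (350,74), (357,152), (299,194) and (231,170). I cross-check the positions with this camera.

```bash
cat > m2.py <<'E'
from m1 import *
def rep(name,im,p,l,c0):
    T=tin(im,p,ray(p,*c0,.045));print(name,'tin',T[0].round(4),T[1],T[2].round(5))
    for X,uv,e in caps(im,p,l):
        d=X[:2]-T[0][:2]
        print(X[:2].round(4),np.round(uv,1),e.round(1),'rel',(1000*d).round(1),'r',round(1000*np.hypot(*d),1),'ang',np.degrees(np.arctan2(d[1],d[0])).round(1))
E
python3 - <<'E'
from m2 import *
p=robot.camera_params('wrist');im=robot.read_camera('wrist');cv2.imwrite('pics/w2.png',im)
rep('wrist',im,p,[(350,74,.112),(258,93,.112),(357,152,.112),(299,194,.112),(231,170,.112)],(293,113))
print(stat()[0]['tool_pos'])
print('tcp px',[proj(p,[.6013,.0074,.1])])
E
```

```text
wrist tin [ 0.601  -0.0234  0.1192] 80 0.00335
[ 0.6543 -0.0697] [351.2  74.6] [32.7 34.4] rel [ 53.3 -46.3] r 70.6 ang -40.9
[0.6034 0.0078] [259.  94.] [32.2 33.4] rel [ 2.4 31.2] r 31.3 ang 85.6
[ 0.5867 -0.1081] [358.8 153.8] [30.6 31.4] rel [-14.3 -84.6] r 85.8 ang -99.6
[ 0.5202 -0.0689] [300.5 197.4] [27.7 31.2] rel [-80.8 -45.5] r 92.8 ang -150.6
[0.5179 0.009 ] [231.  172.4] [29.  32.5] rel [-83.1  32.4] r 89.2 ang 158.7
t 1.5 pos [ 0.5393 -0.0827  0.2495] q [-0.248 -0.033  1.562  0.002  1.613  0.935] F [-0.31  0.63  0.35] Tq [ 0.02 -0.01 -0.02] op 0.0524 jaw ang -67.77 ydown [-1.0e-04  2.2e-03 -1.0e+00]
[ 0.53925939 -0.08266961  0.2494542 ]
tcp px [array([260.83891721,  96.99429995])]
```

Run:
```python
from h import *
print(delta([.6023,.0076,.096]))
```

```text
[-0.09239485  0.15364362 -0.0593948 ]
```

Emit:
carry_out --increments '[{"linear":[-0.04,0.02,-0.025],"yaw":0},{"linear":[-0.08,0.05,-0.05],"yaw":0},{"linear":[-0.0925,0.075,-0.0595],"yaw":0},{"linear":[-0.0925,0.085,-0.0595],"yaw":0},{"linear":[-0.0925,0.085,-0.0595],"yaw":0}]'

```text
t: 2.12
tool_pos: [0.6014, 0.0065, 0.1641]
orientation: [-0.396, 2.012, -2.008]
force: [-0.7, -0.6, -0.0]
opening: 0.0521
```

Run:
```python
from h import *
stat()
print(delta([.6023,.0076,.096]))
```

```text
t 2.12 pos [0.6014 0.0065 0.1641] q [-0.076  0.153  1.524  0.002  1.467  1.108] F [-0.65 -0.62 -0.04] Tq [-0.01 -0.01  0.02] op 0.0521 jaw ang -67.81 ydown [-0.0019  0.0018 -1.    ]
[-0.00129807  0.06806269 -0.00056919]
```

Emit:
carry_out --increments '[{"linear":[-0.001,0.02,-0.0005],"yaw":0},{"linear":[-0.001,0.04,-0.0005],"yaw":0},{"linear":[-0.001,0.06,-0.0005],"yaw":0},{"linear":[-0.001,0.068,-0.0005],"yaw":0},{"linear":[-0.001,0.068,-0.0005],"yaw":0}]'

```text
t: 2.75
tool_pos: [0.6013, 0.0075, 0.0949]
orientation: [-0.398, 2.013, -2.008]
force: [-0.2, 1.0, -0.1]
opening: 0.052
```

Run:
```python
from h import *
stat()
cv2.imwrite("pics/w3.png",cv2.hconcat([robot.read_camera('wrist')[::1]]))
cv2.imwrite("pics/s3.png",cv2.resize(robot.read_camera('side')[140:260,270:410],None,fx=5,fy=5))
```

```text
t 2.75 pos [0.6013 0.0075 0.0949] q [-0.074  0.206  1.593  0.002  1.346  1.109] F [-0.21  1.02 -0.12] Tq [-0.03  0.02  0.01] op 0.052 jaw ang -67.81 ydown [-0.0038  0.002  -1.    ]
```

View pics/w3.png

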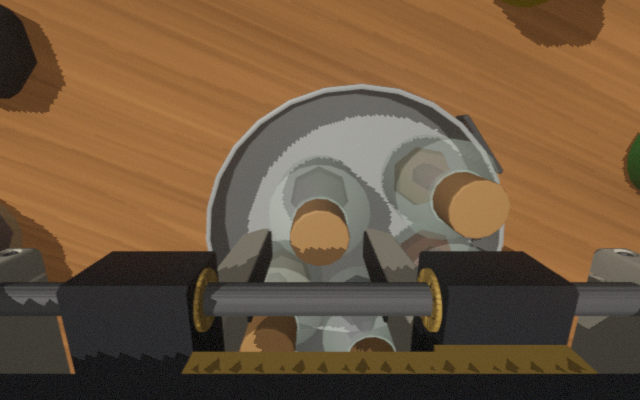

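View pics/s3.png

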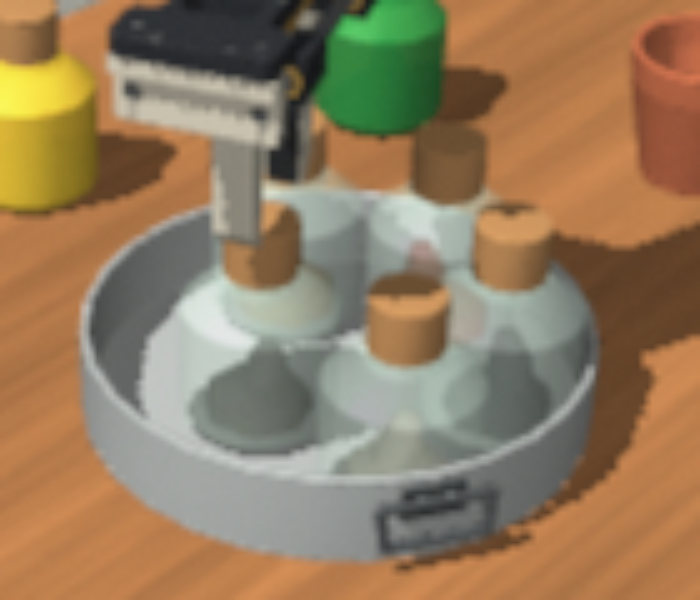

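Run:
```python
from m2 import *
im=cv2.imread('pics/w3.png');p=robot.camera_params('wrist');s,M=stat()
# cap is big here: mask
lab=cv2.cvtColor(im,cv2.COLOR_BGR2LAB).astype(float);l0=np.median(lab[225:245,305:335].reshape(-1,3),axis=0)
m=(np.linalg.norm(lab-l0,axis=2)<15).astype(np.uint8);m=cv2.morphologyEx(m,cv2.MORPH_OPEN,np.ones((7,7),np.uint8))
n,L,st,ce=cv2.connectedComponentsWithStats(m);k=L[235,320];cs,_=cv2.findContours((L==k).astype(np.uint8),0,1)
e=cv2.fitEllipse(cs[0]);print(e);X=ray(p,*e[0],.112);print(X,M.T@(X-s['tool_pos']))
```

```text
t 2.85 pos [0.6025 0.0075 0.0966] q [-0.074  0.205  1.591  0.002  1.347  1.109] F [ 1.05 -0.01  0.1 ] Tq [0.03 0.05 0.02] op 0.0517 jaw ang -67.81 ydown [-0.0011  0.0018 -1.    ]
((319.40924072265625, 230.99853515625), (37.17763900756836, 59.98110580444336), 89.09620666503906)
[0.60723275 0.00788544 0.112     ] [-0.00454724 -0.01535896  0.00136161]
```

Emit:
carry_out --increments '[{"linear":[0,0,0],"yaw":0},{"linear":[0,0,0],"yaw":0},{"linear":[0,0,0],"yaw":0},{"linear":[0,0,0],"yaw":0}]' --gripper 0.3

```text
t: 3.35
tool_pos: [0.6026, 0.0075, 0.0968]
orientation: [-0.395, 2.011, -2.007]
force: [-0.1, 0.2, 0.4]
opening: 0.0286
```

Run:
```python
from h import *
stat()
```

```text
t 3.35 pos [0.6026 0.0075 0.0968] q [-0.074  0.205  1.591  0.002  1.347  1.109] F [-0.12  0.18  0.38] Tq [-0.03 -0.01  0.  ] op 0.0286 jaw ang -67.81 ydown [-9.0e-04  1.8e-03 -1.0e+00]
```

Run:
```python
from h import *
cv2.imwrite("pics/w4.png",robot.read_camera('wrist'))
cv2.imwrite("pics/s4.png",cv2.resize(robot.read_camera('side')[130:250,270:410],None,fx=5,fy=5))
p=robot.camera_params('side');s=robot.read_state()
print(proj(p,s['tool_pos']), proj(p,[.6018,.0076,.112]), proj(p,[.6018,.0076,.084]));p=robot.camera_params('wrist');print(proj(p,s['tool_pos']))
```

```text
[322.16809462 189.80810935] [322.49516526 184.17526903] [322.22464728 194.62462898]
[317.11208456 229.13371401]
```

View pics/w4.png

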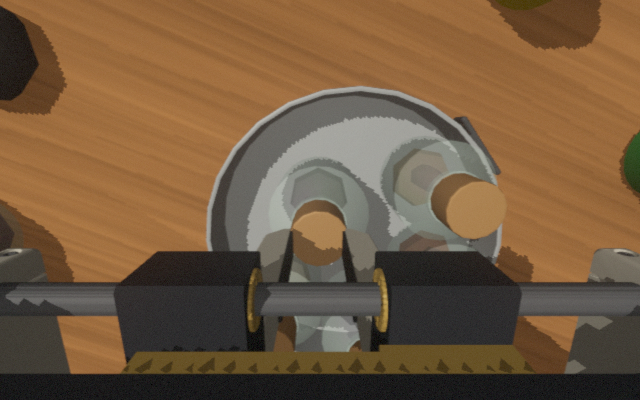

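View pics/s4.png

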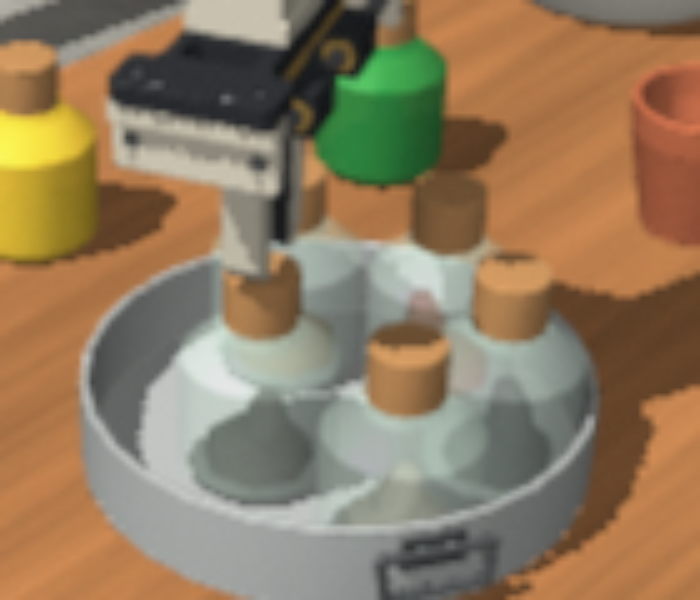

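Run:
```python
from h import *
print(robot.tip_reach)
s,M=stat();ps=robot.camera_params('side');pw=robot.camera_params('wrist')
for sg in (1,-1):
  for y in (-.02,.008):
    X=s['tool_pos']+M@np.array([0,y,sg*.0145]);print(sg,y,X.round(3),proj(ps,X).round(1),proj(pw,X).round(1))
a=cv2.imread('pics/w4.png')[190:310,250:390];cv2.imwrite('pics/w4c.png',cv2.resize(a,None,fx=5,fy=5,interpolation=cv2.INTER_CUBIC))
```

```text
0.008
t 3.45 pos [0.6025 0.0074 0.0966] q [-0.074  0.205  1.591  0.002  1.347  1.109] F [ 1.19 -0.27 -0.57] Tq [0.02 0.01 0.  ] op 0.0277 jaw ang -67.81 ydown [-0.0011  0.0018 -1.    ]
1 -0.02 [ 0.608 -0.006  0.117] [324.5 179.2] [342.2 241.2]
1 0.008 [ 0.608 -0.006  0.089] [324.2 189.6] [338.9 224.9]
-1 -0.02 [0.597 0.021 0.117] [320.2 185.5] [292.  241.3]
-1 0.008 [0.597 0.021 0.089] [319.9 196. ] [295.3 224.9]
```

View pics/w4c.png

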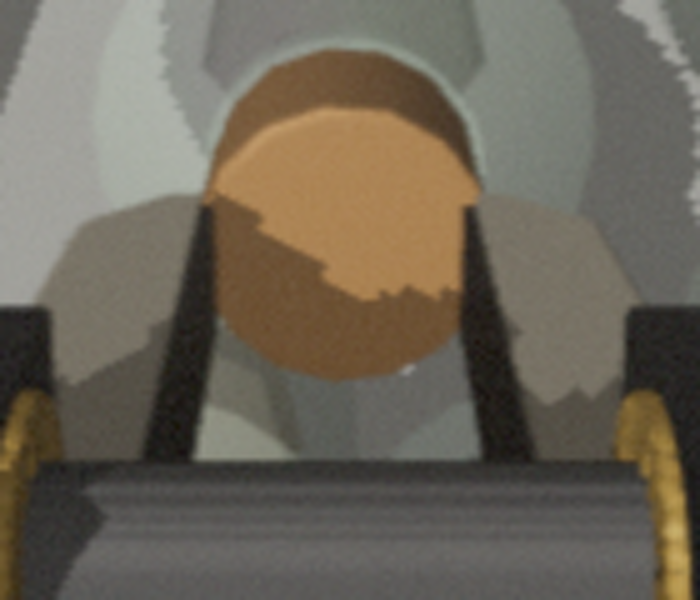

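The fingers closed to the commanded 28 mm without touching the cap, and both views show the tips just above it. They sit about 29 mm higher than the stated reach. I open, go lower and check.

Emit:
carry_out --increments '[{"linear":[0,0,0],"yaw":0},{"linear":[0,0,0],"yaw":0},{"linear":[0,0.01,0],"yaw":0},{"linear":[0,0.02,0],"yaw":0},{"linear":[0,0.025,0],"yaw":0}]' --gripper 0.56

```text
t: 4.08
tool_pos: [0.6015, 0.0076, 0.07]
orientation: [-0.397, 2.013, -2.008]
force: [0.2, -1.0, 0.5]
opening: 0.0522
```

Run:
```python
from h import *
stat()
cv2.imwrite("pics/w5.png",robot.read_camera('wrist'))
im=robot.read_camera('side');cv2.imwrite('pics/s5f.png',im)
cv2.imwrite("pics/s5.png",cv2.resize(im[130:250,270:410],None,fx=5,fy=5))
```

```text
t 4.08 pos [0.6015 0.0076 0.07  ] q [-0.074  0.23   1.613  0.002  1.301  1.109] F [ 0.18 -1.03  0.48] Tq [0.04 0.02 0.08] op 0.0522 jaw ang -67.81 ydown [-0.0031  0.0019 -1.    ]
```

View pics/s5.png

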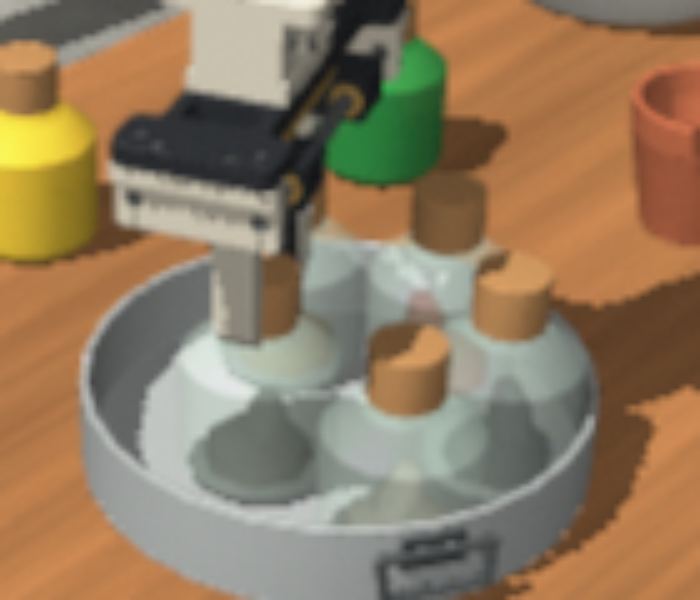

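View pics/w5.png

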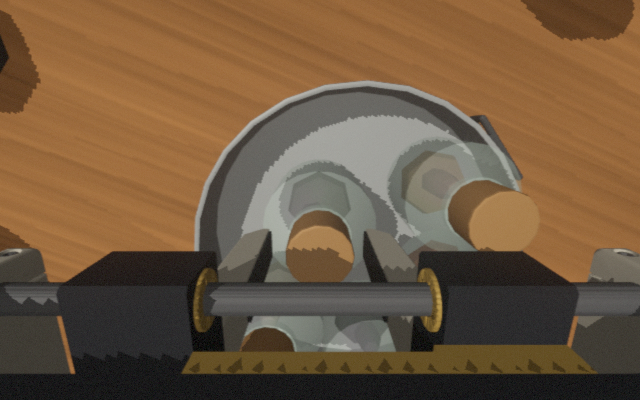

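Run:
```python
from h import *
s,M=stat();ps=robot.camera_params('side');pw=robot.camera_params('wrist')
for d in (-.026,-.043):
  for lx in (-.0075,.0075):
    for z in (.075,.085,.095):
      X=s['tool_pos']+M@np.array([lx,0,d]);X[2]=z;print(d,lx,z,proj(ps,X).round(1),proj(pw,X).round(1))
im=cv2.imread('pics/s5f.png')[170:210,300:340];cv2.imwrite('pics/s5z.png',cv2.resize(im,None,fx=15,fy=15,interpolation=cv2.INTER_NEAREST))
```

```text
t 4.17 pos [0.6016 0.0076 0.0703] q [-0.074  0.23   1.613  0.002  1.302  1.109] F [-0.37 -0.35  0.48] Tq [-0.01  0.02 -0.05] op 0.0521 jaw ang -67.81 ydown [-0.0031  0.0019 -1.    ]
-0.026 -0.0075 0.075 [315.2 203.2] [275.1 220.4]
-0.026 -0.0075 0.085 [315.3 199.5] [272.8 225.9]
-0.026 -0.0075 0.095 [315.3 195.8] [270.3 232.1]
-0.026 0.0075 0.075 [321.5 204.6] [275.9 242.9]
-0.026 0.0075 0.085 [321.6 200.9] [273.8 249.5]
-0.026 0.0075 0.095 [321.7 197.1] [271.4 256.8]
-0.043 -0.0075 0.075 [312.6 207.2] [247.7 220.4]
-0.043 -0.0075 0.085 [312.6 203.5] [244.  225.9]
-0.043 -0.0075 0.095 [312.7 199.7] [239.9 232.1]
-0.043 0.0075 0.075 [318.9 208.6] [249.  242.9]
-0.043 0.0075 0.085 [319.  204.9] [245.5 249.5]
-0.043 0.0075 0.095 [319.1 201.1] [241.6 256.8]
```

View pics/s5z.png

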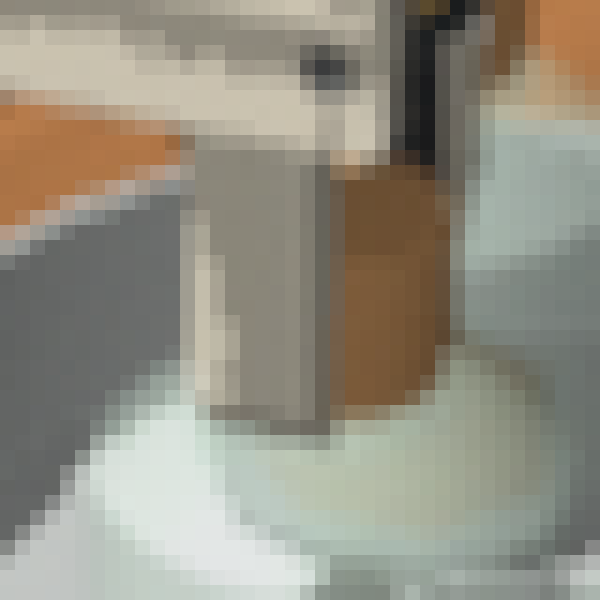

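Run:
```python
from h import *
s,M=stat();pw=robot.camera_params('wrist')
for v in (252,254,256):
  X=ray(pw,320,v,.112);print(X.round(4),(M.T@(X-s['tool_pos'])).round(4))
a=cv2.imread('pics/w5.png')[190:310,250:390];cv2.imwrite('pics/w5c.png',cv2.resize(a,None,fx=5,fy=5,interpolation=cv2.INTER_CUBIC))
```

```text
t 4.17 pos [0.6016 0.0076 0.0703] q [-0.074  0.23   1.613  0.002  1.302  1.109] F [-0.37 -0.35  0.48] Tq [-0.01  0.02 -0.05] op 0.0521 jaw ang -67.81 ydown [-0.0031  0.0019 -1.    ]
[0.6052 0.0073 0.112 ] [-0.0032 -0.0417  0.0014]
[0.6042 0.0069 0.112 ] [-0.0021 -0.0417  0.0014]
[0.6031 0.0065 0.112 ] [-0.001  -0.0417  0.0014]
```

View pics/w5c.png

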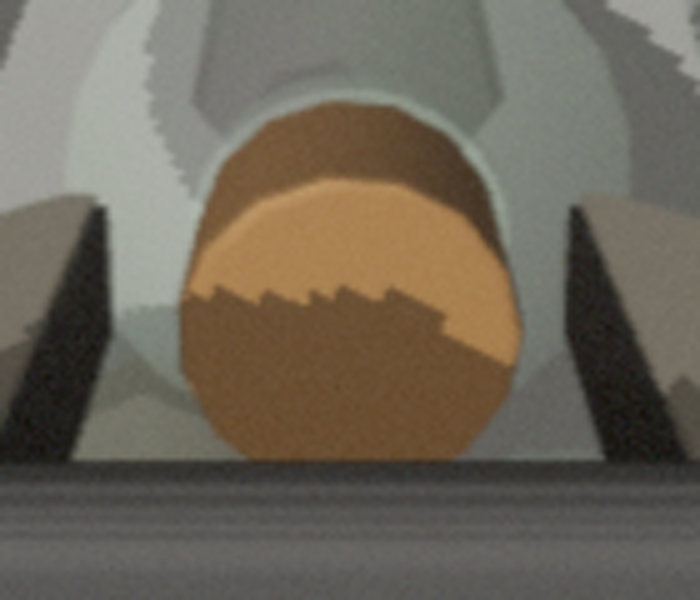

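Emit:
carry_out --increments '[{"linear":[-0.001,0.004,0.001],"yaw":0},{"linear":[-0.001,0.007,0.001],"yaw":0},{"linear":[-0.001,0.007,0.001],"yaw":0}]'

```text
t: 4.55
tool_pos: [0.6027, 0.007, 0.063]
orientation: [-0.397, 2.013, -2.008]
force: [0.4, -0.1, 0.5]
opening: 0.0518
```

Emit:
carry_out --increments '[{"linear":[0,0,0],"yaw":0},{"linear":[0,0,0],"yaw":0},{"linear":[0,0,0],"yaw":0},{"linear":[0,0,0],"yaw":0}]' --gripper 0.2 --newtons 25

```text
t: 5.05
tool_pos: [0.6029, 0.0071, 0.0633]
orientation: [-0.397, 2.013, -2.008]
force: [0.1, 0.4, 2.4]
opening: 0.0354
```

Run:
```python
from h import *
stat()
```

```text
t 5.05 pos [0.6029 0.0071 0.0633] q [-0.074  0.241  1.614  0.002  1.29   1.109] F [0.08 0.41 2.36] Tq [-0.03  0.04 -0.03] op 0.0354 jaw ang -67.81 ydown [-0.0031  0.002  -1.    ]
```

Emit:
carry_out --increments '[{"linear":[0,-0.003,0],"yaw":0},{"linear":[0,-0.009,0],"yaw":0},{"linear":[0,-0.014,0],"yaw":0},{"linear":[0,-0.014,0],"yaw":0}]'

```text
t: 5.55
tool_pos: [0.6034, 0.007, 0.0781]
orientation: [-0.396, 2.012, -2.008]
force: [-0.1, -0.4, -1.8]
opening: 0.0354
```

Run:
```python
from h import *
s,M=stat(); print(delta([.6029+.0514,.0071+.0015,.0775]))
cv2.imwrite("pics/s6.png",cv2.resize(robot.read_camera('side')[130:250,270:410],None,fx=5,fy=5))
```

```text
t 5.55 pos [0.6034 0.007  0.0781] q [-0.075  0.226  1.603  0.002  1.315  1.109] F [-0.12 -0.37 -1.76] Tq [-0.05 -0.06 -0.06] op 0.0354 jaw ang -67.81 ydown [-0.0019  0.0019 -1.    ]
[-0.04770499  0.00046998  0.01770768]
```

View pics/s6.png

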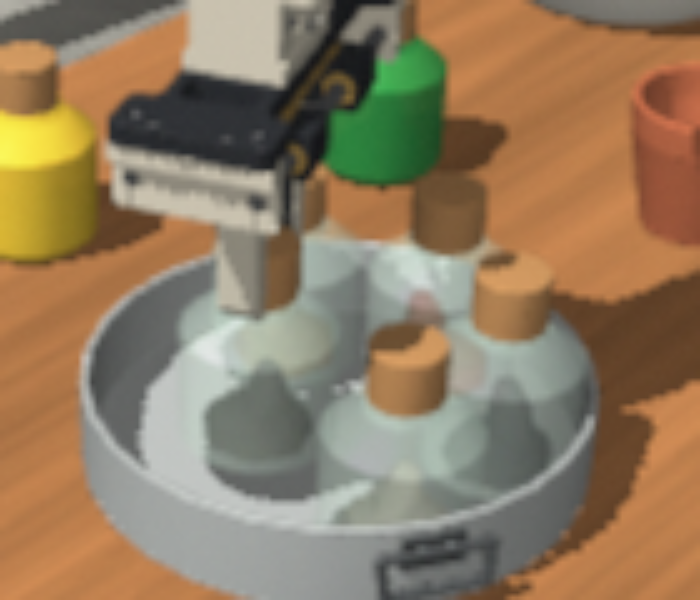

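The jar is lifted and hanging upright. Next it goes to the 30° place.

Emit:
carry_out --increments '[{"linear":[-0.012,0,0.0045],"yaw":0},{"linear":[-0.03,0,0.011],"yaw":0},{"linear":[-0.042,0,0.0155],"yaw":0},{"linear":[-0.0477,0,0.0177],"yaw":0},{"linear":[-0.0477,0,0.0177],"yaw":0}]'

```text
t: 6.22
tool_pos: [0.6539, 0.0086, 0.0772]
orientation: [-0.397, 2.013, -2.008]
force: [-0.3, 0.1, -1.6]
opening: 0.0356
```

Run:
```python
from h import *
s,M=stat(); print(delta([.6029+.0514,.0071+.0015,.0635]))
```

```text
t 6.22 pos [0.6539 0.0086 0.0772] q [-0.066  0.357  1.447  0.002  1.341  1.117] F [-0.31  0.08 -1.57] Tq [-0.    0.01  0.06] op 0.0356 jaw ang -67.81 ydown [-0.0031  0.002  -1.    ]
[-0.00037808  0.0136548   0.00023313]
```

Emit:
carry_out --increments '[{"linear":[-0.0003,0.004,0.0002],"yaw":0},{"linear":[-0.0003,0.008,0.0002],"yaw":0},{"linear":[-0.0003,0.011,0.0002],"yaw":0},{"linear":[-0.0003,0.013,0.0002],"yaw":0},{"linear":[-0.0003,0.0135,0.0002],"yaw":0}]'

```text
t: 6.85
tool_pos: [0.6541, 0.0086, 0.0635]
orientation: [-0.397, 2.013, -2.008]
force: [-0.2, -0.9, -2.1]
opening: 0.0357
```

Run:
```python
from h import *
stat();stat()
```

```text
t 6.85 pos [0.6541 0.0086 0.0635] q [-0.066  0.37   1.456  0.002  1.318  1.117] F [-0.23 -0.87 -2.11] Tq [-0.01 -0.01  0.03] op 0.0357 jaw ang -67.81 ydown [-0.0033  0.0019 -1.    ]
t 6.85 pos [0.6541 0.0086 0.0635] q [-0.066  0.37   1.456  0.002  1.318  1.117] F [-0.23 -0.87 -2.11] Tq [-0.01 -0.01  0.03] op 0.0357 jaw ang -67.81 ydown [-0.0033  0.0019 -1.    ]
```

Emit:
carry_out --increments '[{"linear":[0,0.0005,0],"yaw":0},{"linear":[0,0.001,0],"yaw":0},{"linear":[0,0.001,0],"yaw":0}]'

```text
t: 7.22
tool_pos: [0.6544, 0.0086, 0.0633]
orientation: [-0.396, 2.012, -2.007]
force: [-2.4, -0.3, 5.4]
opening: 0.0356
```

Emit:
carry_out --increments '[{"linear":[0,-0.0003,0],"yaw":0},{"linear":[0,-0.0003,0],"yaw":0},{"linear":[0,-0.0003,0],"yaw":0}]' --gripper 0.5

```text
t: 7.6
tool_pos: [0.6544, 0.0086, 0.0634]
orientation: [-0.396, 2.013, -2.008]
force: [0.5, 0.4, 0.5]
opening: 0.0463
```

Emit:
carry_out --increments '[{"linear":[0,-0.01,0],"yaw":0},{"linear":[0,-0.04,0],"yaw":0},{"linear":[0,-0.08,0],"yaw":0},{"linear":[0.03,-0.12,0.0],"yaw":0},{"linear":[0.06,-0.15,0.0],"yaw":0}]'

```text
t: 8.22
tool_pos: [0.5993, -0.0146, 0.2163]
orientation: [-0.394, 2.01, -2.007]
force: [0.7, -0.1, -0.1]
opening: 0.0462
```

Run:
```python
from m2 import *
s,M=stat()
im=robot.read_camera('wrist');cv2.imwrite("pics/w7.png",im)
im=robot.read_camera('top');cv2.imwrite("pics/t7.png",im)
p=robot.camera_params('top')
print(proj(p,[.6527,.0089,.112]))
```

```text
t 8.22 pos [ 0.5993 -0.0146  0.2163] q [-0.111  0.122  1.463  0.002  1.558  1.072] F [ 0.65 -0.14 -0.05] Tq [0.04 0.01 0.04] op 0.0462 jaw ang -67.79 ydown [-1.0e-04  1.6e-03 -1.0e+00]
[312.42559864 178.97037704]
```

View pics/w7.png

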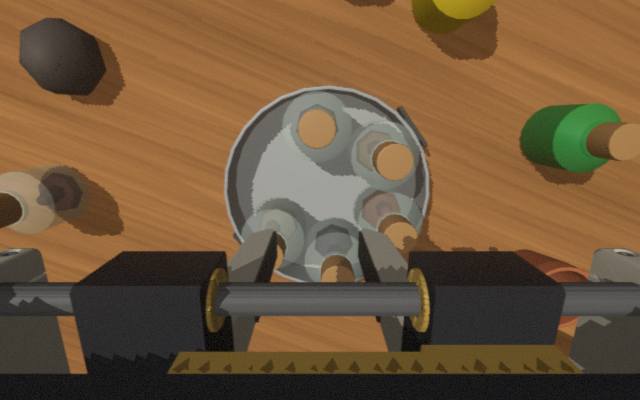

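View pics/t7.png

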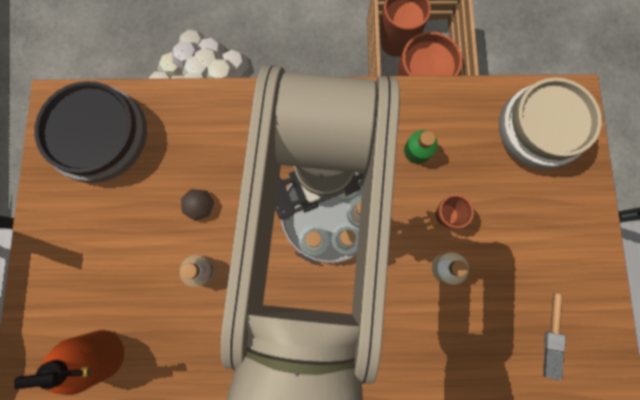

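The stray jar now stands in the far-left place, at (317,128) in the wrist view. Next is the left bench jar, which is clear with a grey-brown stone and has its cap at about (188,271) in the top view. It is neither green nor yellow.

Run:
```python
from h import *
p=robot.camera_params('top');X=ray(p,188.4,270.6,.108);print(X)
X=X+[.0012,0,0];X[2]=.22;print(delta(X))
```

```text
[0.44770571 0.2873873  0.108     ]
[ 0.02593454 -0.00104069 -0.33758421]
```

Emit:
carry_out --increments '[{"linear":[0.003,0,-0.04],"yaw":0},{"linear":[0.007,0,-0.09],"yaw":0},{"linear":[0.011,0,-0.14],"yaw":0},{"linear":[0.015,0,-0.19],"yaw":0},{"linear":[0.018,0,-0.24],"yaw":0}]' --gripper 0.56

```text
t: 8.95
tool_pos: [0.4922, 0.2016, 0.2188]
orientation: [-0.388, 2.007, -2.008]
force: [-0.5, 1.1, 0.4]
opening: 0.0521
```

Run:
```python
from h import *
s,M=stat();print(delta([.4489,.2874,.22]))
cv2.imwrite("pics/w8.png",robot.read_camera('wrist'))
```

```text
t 8.95 pos [0.4922 0.2016 0.2188] q [ 2.930e-01 -6.800e-02  1.651e+00 -1.000e-03  1.553e+00  1.477e+00] F [-0.48  1.1   0.36] Tq [-0.07  0.03 -0.05] op 0.0521 jaw ang -67.86 ydown [ 5.e-03  7.e-04 -1.e+00]
[ 0.00777611 -0.00138068 -0.09584313]
```

View pics/w8.png

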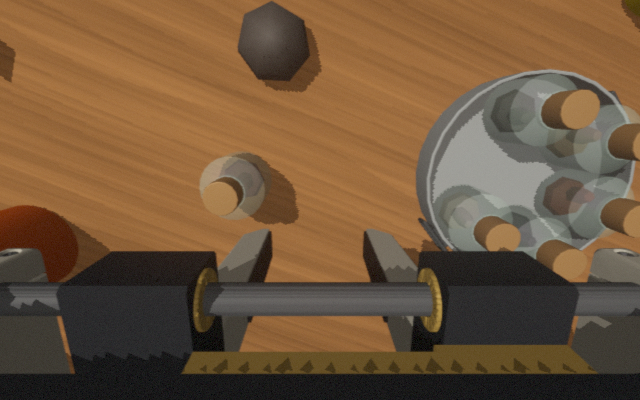

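The wrist view shows the left bench jar with its cap at (223,197), clear glass and unique there. The rock is at (273,42) and the tin is on the right.

Run:
```python
from h import *
im=cv2.imread('pics/w8.png');c=cv2.resize(im[160:230,190:260],None,fx=8,fy=8,interpolation=cv2.INTER_CUBIC);cv2.imwrite('pics/w8c.png',c)
p=robot.camera_params('wrist')
print(ray(p,222,197,.108),stat()[0]['t'])
```

```text
t 9.0 pos [0.4897 0.2065 0.2188] q [ 0.301 -0.069  1.652  0.003  1.554  1.482] F [-0.7   3.62  0.23] Tq [0.17 0.08 0.02] op 0.0522 jaw ang -67.69 ydown [ 0.0033  0.0039 -1.    ]
[0.44749797 0.29121473 0.108     ] 9.0
```

View pics/w8c.png

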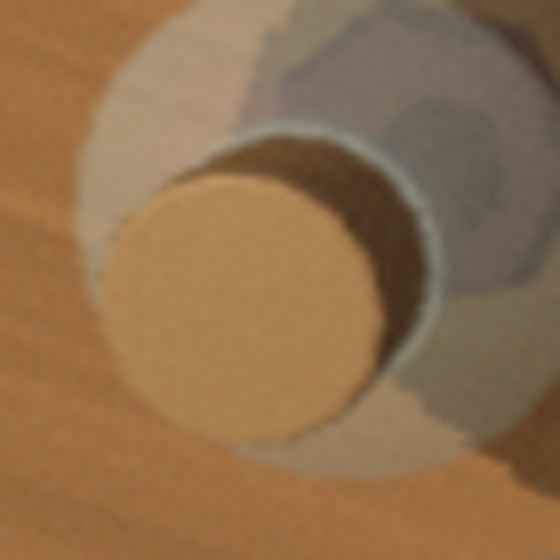

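Run:
```python
from h import *
print(delta([.4487,.2878,.15]))
```

```text
[ 0.00738224  0.06899417 -0.09057384]
```

Emit:
carry_out --increments '[{"linear":[0.003,0.0,-0.04],"yaw":0},{"linear":[0.006,0.02,-0.075],"yaw":0},{"linear":[0.0074,0.045,-0.0905],"yaw":0},{"linear":[0.0074,0.069,-0.0905],"yaw":0},{"linear":[0.0074,0.069,-0.0905],"yaw":0}]'

```text
t: 9.62
tool_pos: [0.447, 0.2872, 0.1473]
orientation: [-0.397, 2.01, -2.006]
force: [1.0, -0.2, 0.6]
opening: 0.0522
```

Run:
```python
from h import *
s,M=stat();p=robot.camera_params('wrist');print(delta([.4487,.2878,.15]))
im=robot.read_camera('wrist');cv2.imwrite("pics/w9.png",im)
cv2.imwrite('pics/w9c.png',cv2.resize(im[160:280,250:390],None,fx=5,fy=5,interpolation=cv2.INTER_CUBIC))
for v in (220,225,230,235): print(v,(M.T@(ray(p,318,v,.108)-s['tool_pos'])).round(4))
```

```text
t 9.62 pos [0.447  0.2872 0.1473] q [ 0.473 -0.027  1.742  0.002  1.426  1.654] F [ 0.99 -0.18  0.57] Tq [ 0.04 -0.    0.  ] op 0.0522 jaw ang -67.65 ydown [-0.0011  0.0016 -1.    ]
[-1.77447231e-03 -2.65288760e-03  6.70783677e-05]
220 [0.0072 0.0393 0.0007]
225 [0.0112 0.0394 0.0007]
230 [0.0153 0.0394 0.0007]
235 [0.0195 0.0394 0.0007]
```

View pics/w9c.png

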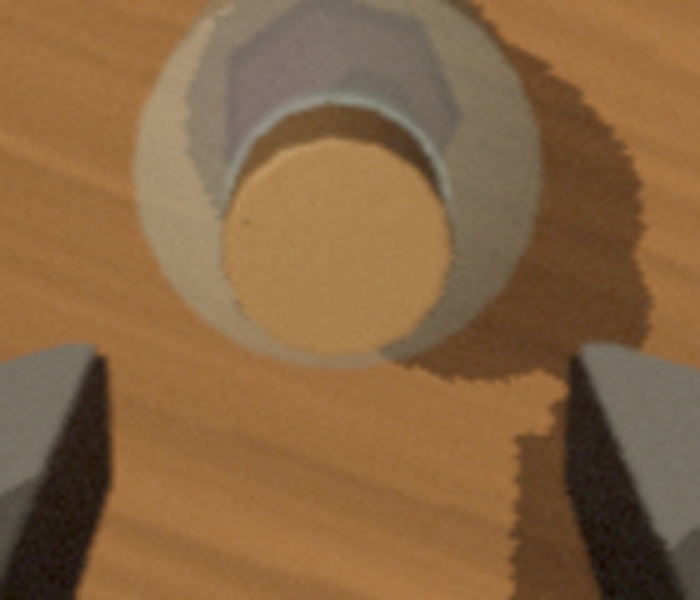

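Emit:
carry_out --increments '[{"linear":[-0.0015,0.025,0.0003],"yaw":0},{"linear":[-0.0015,0.05,0.0003],"yaw":0},{"linear":[-0.0015,0.07,0.0003],"yaw":0},{"linear":[-0.0015,0.083,0.0003],"yaw":0},{"linear":[-0.0015,0.083,0.0003],"yaw":0}]'

```text
t: 10.3
tool_pos: [0.4497, 0.2878, 0.066]
orientation: [-0.395, 2.01, -2.005]
force: [-0.2, -0.1, 0.7]
opening: 0.0521
```

Run:
```python
from h import *
s,M=stat()
print(delta([.448,.2878,.0595]))
```

```text
t 10.3 pos [0.4497 0.2878 0.066 ] q [0.472 0.054 1.815 0.002 1.271 1.653] F [-0.2  -0.06  0.73] Tq [ 0.   -0.06 -0.03] op 0.0521 jaw ang -67.7 ydown [ 5.0e-04  2.5e-03 -1.0e+00]
[ 0.0015638   0.0065168  -0.00066409]
```

Emit:
carry_out --increments '[{"linear":[0.0005,0.004,0],"yaw":0},{"linear":[0.0005,0.0065,0],"yaw":0},{"linear":[0.0005,0.0065,0],"yaw":0}]'

```text
t: 10.68
tool_pos: [0.4493, 0.2876, 0.0597]
orientation: [-0.394, 2.01, -2.005]
force: [0.2, -0.5, 0.7]
opening: 0.0524
```

Emit:
carry_out --increments '[{"linear":[0,0,0],"yaw":0},{"linear":[0,0,0],"yaw":0},{"linear":[0,0,0],"yaw":0},{"linear":[0,0,0],"yaw":0}]' --gripper 0.2

```text
t: 11.18
tool_pos: [0.4494, 0.2878, 0.0599]
orientation: [-0.394, 2.01, -2.005]
force: [-0.8, 1.2, -0.1]
opening: 0.0359
```

Run:
```python
from h import *
s,M=stat()
p=robot.camera_params('wrist');im=robot.read_camera('wrist');cv2.imwrite("pics/w10.png",im)
cv2.imwrite('pics/w10c.png',cv2.resize(im[190:310,250:390],None,fx=5,fy=5,interpolation=cv2.INTER_CUBIC))
```

```text
t 11.18 pos [0.4494 0.2878 0.0599] q [0.472 0.06  1.821 0.002 1.258 1.653] F [-0.85  1.21 -0.06] Tq [ 0.1   0.04 -0.02] op 0.0359 jaw ang -67.69 ydown [ 0.0011  0.0029 -1.    ]
```

View pics/w10c.png

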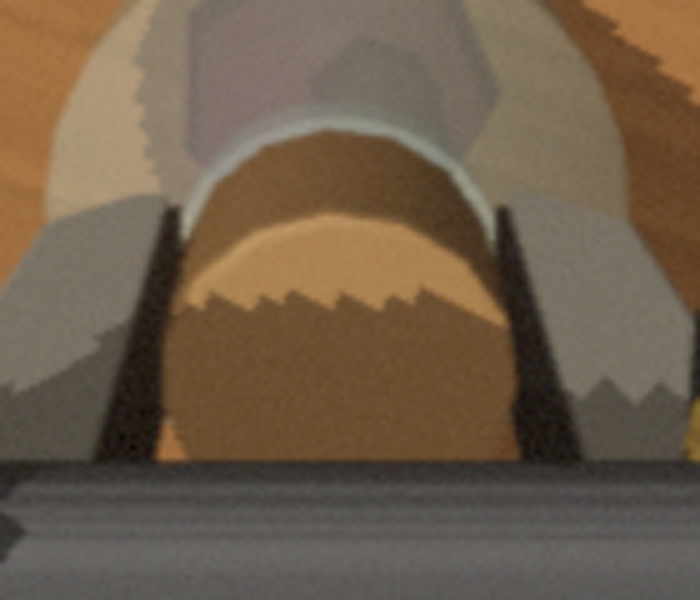

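Run:
```python
from h import *
s,M=stat();p=robot.camera_params('wrist')
for v in (261,263,265): print((M.T@(ray(p,250+340/5,v,.108)-s['tool_pos'])).round(4))
print(proj(p,s['tool_pos']+M@[0,-.0485,0]))
```

```text
t 11.22 pos [0.4494 0.2878 0.0599] q [0.472 0.06  1.821 0.002 1.258 1.653] F [-0.36  0.31  0.8 ] Tq [ 0.13  0.04 -0.03] op 0.0357 jaw ang -67.7 ydown [ 0.0011  0.0029 -1.    ]
[-0.0013 -0.0481  0.0004]
[-0.0003 -0.0481  0.0004]
[ 0.0008 -0.0481  0.0004]
[317.17201069 263.87388969]
```

Emit:
carry_out --increments '[{"linear":[0,-0.004,0],"yaw":0},{"linear":[0,-0.02,0],"yaw":0},{"linear":[0,-0.05,0],"yaw":0},{"linear":[0,-0.085,0],"yaw":0},{"linear":[0,-0.115,0],"yaw":0}]'

```text
t: 11.85
tool_pos: [0.4496, 0.2875, 0.1774]
orientation: [-0.392, 2.01, -2.004]
force: [0.1, 0.6, -3.7]
opening: 0.0355
```

Run:
```python
from h import *
s,M=stat();print(delta([.587,.0478,.19]))
```

```text
t 11.85 pos [0.4496 0.2875 0.1774] q [ 0.471 -0.044  1.703  0.002  1.478  1.653] F [ 0.12  0.6  -3.66] Tq [ 0.02 -0.08 -0.03] op 0.0355 jaw ang -67.7 ydown [ 0.0024  0.0034 -1.    ]
[-0.03623974 -0.01310626  0.27388574]
```

Emit:
carry_out --increments '[{"linear":[-0.003,-0.013,0.02],"yaw":0},{"linear":[-0.008,-0.013,0.06],"yaw":0},{"linear":[-0.014,-0.013,0.1],"yaw":0},{"linear":[-0.019,-0.013,0.14],"yaw":0},{"linear":[-0.024,-0.013,0.18],"yaw":0}]'

```text
t: 12.48
tool_pos: [0.5406, 0.1288, 0.1912]
orientation: [-0.392, 2.009, -2.004]
force: [0.2, -0.1, -1.2]
opening: 0.0355
```

Emit:
carry_out --increments '[{"linear":[-0.004,0,0.03],"yaw":0},{"linear":[-0.007,0,0.055],"yaw":0},{"linear":[-0.008,0,0.065],"yaw":0},{"linear":[-0.008,0,0.065],"yaw":0}]'

```text
t: 12.98
tool_pos: [0.5727, 0.0716, 0.1914]
orientation: [-0.391, 2.01, -2.004]
force: [-0.3, 0.6, -2.9]
opening: 0.0357
```

Run:
```python
from h import *
s,M=stat();print(delta([.587,.0478,.19]))
im=robot.read_camera('wrist');cv2.imwrite("pics/w11.png",im)
im=robot.read_camera('side');cv2.imwrite("pics/s11.png",im)
```

```text
t 12.97 pos [0.5727 0.0716 0.1914] q [0.033 0.068 1.565 0.004 1.505 1.215] F [-0.32  0.57 -2.9 ] Tq [ 0.07 -0.01 -0.01] op 0.0357 jaw ang -67.75 ydown [ 0.0031  0.0037 -1.    ]
[-0.00425922  0.00133005  0.0274104 ]
```

View pics/w11.png

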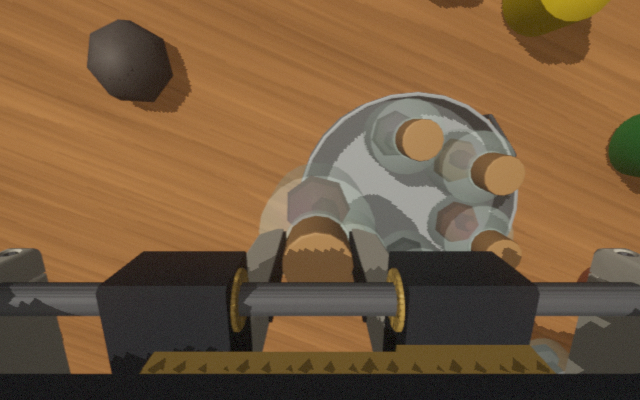

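View pics/s11.png

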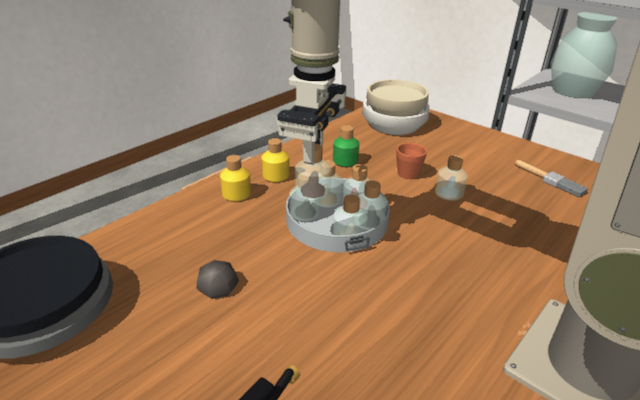

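Run:
```python
from m2 import *
p=robot.camera_params('wrist');im=cv2.imread('pics/w11.png')
for X,uv,e in caps(im,p,[(422,140,.112),(500,174,.112)]): print(X,uv,e)
print(delta([.587,.0478,.19]))
```

```text
[0.65314686 0.01023336 0.112     ] (421.86278406778973, 139.5074373881022) [35.75776418 37.3380127 ]
[ 0.6527988  -0.06738786  0.112     ] (501.6446584065755, 174.33860778808594) [32.82977804 36.6630249 ]
[-0.00419175  0.00115576  0.02844941]
```

Emit:
carry_out --increments '[{"linear":[-0.001,0,0.01],"yaw":0},{"linear":[-0.0035,0,0.022],"yaw":0},{"linear":[-0.0042,0.001,0.028],"yaw":0},{"linear":[-0.0042,0.001,0.028],"yaw":0}]'

```text
t: 13.58
tool_pos: [0.587, 0.0476, 0.1898]
orientation: [-0.392, 2.01, -2.004]
force: [0.1, 0.7, -3.2]
opening: 0.0355
```

Run:
```python
from h import *
s,M=stat();print(delta([.587,.0478,.064]))
```

```text
t 13.57 pos [0.587  0.0476 0.1898] q [-0.009  0.101  1.533  0.004  1.505  1.173] F [ 0.07  0.71 -3.25] Tq [-0.03  0.02  0.05] op 0.0355 jaw ang -67.72 ydown [ 0.0025  0.0039 -1.    ]
[0.00036817 0.12584554 0.00019641]
```

Emit:
carry_out --increments '[{"linear":[0,0.015,0],"yaw":0},{"linear":[0,0.035,0],"yaw":0},{"linear":[0.0003,0.055,0.0002],"yaw":0},{"linear":[0.0003,0.07,0.0002],"yaw":0},{"linear":[0.0003,0.07,0.0002],"yaw":0}]'

```text
t: 14.2
tool_pos: [0.5853, 0.0477, 0.1174]
orientation: [-0.396, 2.013, -2.004]
force: [-0.6, -0.6, -1.9]
opening: 0.0353
```

Run:
```python
from h import *
s,M=stat();print(delta([.587,.0478,.064]))
im=robot.read_camera('wrist');cv2.imwrite("pics/w12.png",im)
im=robot.read_camera('side');cv2.imwrite("pics/s12.png",cv2.resize(im[130:250,270:410],None,fx=5,fy=5))
```

```text
t 14.2 pos [0.5853 0.0477 0.1174] q [-0.009  0.147  1.617  0.004  1.379  1.172] F [-0.59 -0.56 -1.94] Tq [-0.09 -0.06  0.02] op 0.0353 jaw ang -67.71 ydown [-0.0015  0.0039 -1.    ]
[-0.00157172  0.05343292  0.0007532 ]
```

View pics/w12.png

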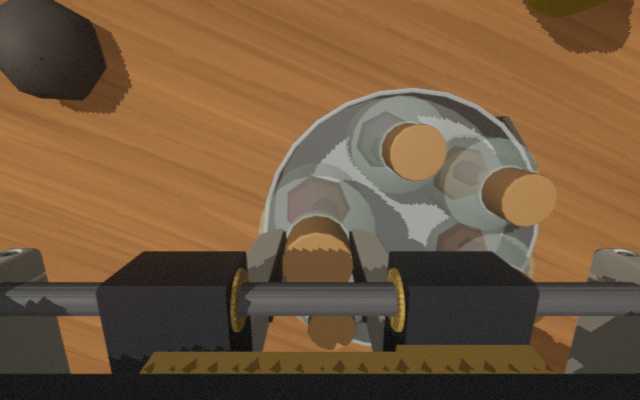

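View pics/s12.png

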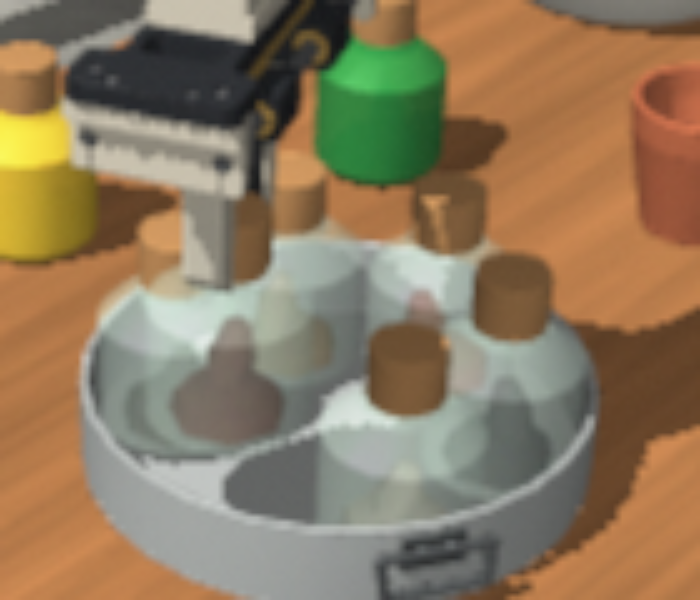

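Emit:
carry_out --increments '[{"linear":[-0.001,0.01,0.0006],"yaw":0},{"linear":[-0.001,0.02,0.0006],"yaw":0},{"linear":[-0.001,0.03,0.0006],"yaw":0},{"linear":[-0.001,0.04,0.0006],"yaw":0},{"linear":[-0.001,0.045,0.0006],"yaw":0}]'

```text
t: 14.92
tool_pos: [0.5877, 0.0476, 0.0738]
orientation: [-0.393, 2.011, -2.004]
force: [0.1, -1.0, -3.1]
opening: 0.0355
```

Run:
```python
from h import *
s,M=stat();print(delta([.587,.0478,.064]))
```

```text
t 14.93 pos [0.5877 0.0476 0.0738] q [-0.009  0.191  1.651  0.004  1.298  1.172] F [ 0.08 -0.97 -3.15] Tq [-0.01 -0.03 -0.02] op 0.0355 jaw ang -67.72 ydown [ 0.0011  0.0039 -1.    ]
[ 0.00062329  0.00981737 -0.00040161]
```

Emit:
carry_out --increments '[{"linear":[0.0003,0.003,0],"yaw":0},{"linear":[0.0003,0.006,0],"yaw":0},{"linear":[0.0003,0.0085,0],"yaw":0},{"linear":[0.0003,0.0098,0],"yaw":0},{"linear":[0.0003,0.0098,0],"yaw":0}]'

```text
t: 15.55
tool_pos: [0.5876, 0.0476, 0.0642]
orientation: [-0.393, 2.011, -2.004]
force: [0.1, 0.7, -3.0]
opening: 0.0353
```

Emit:
carry_out --increments '[{"linear":[0,0.0005,0],"yaw":0},{"linear":[0,0.001,0],"yaw":0},{"linear":[0,0.001,0],"yaw":0}]'

```text
t: 15.92
tool_pos: [0.588, 0.0477, 0.0639]
orientation: [-0.392, 2.011, -2.003]
force: [-2.0, 0.5, 4.0]
opening: 0.0356
```

Emit:
carry_out --increments '[{"linear":[0,-0.0003,0],"yaw":0},{"linear":[0,-0.0003,0],"yaw":0},{"linear":[0,-0.0003,0],"yaw":0}]' --gripper 0.5

```text
t: 16.3
tool_pos: [0.588, 0.0476, 0.0641]
orientation: [-0.392, 2.011, -2.003]
force: [-0.3, 0.3, 0.2]
opening: 0.0468
```

Emit:
carry_out --increments '[{"linear":[0,-0.01,0],"yaw":0},{"linear":[0,-0.04,0],"yaw":0},{"linear":[0,-0.08,0],"yaw":0},{"linear":[0.03,-0.12,0.02],"yaw":0},{"linear":[0.07,-0.16,0.05],"yaw":0}]'

```text
t: 16.92
tool_pos: [0.5422, -0.0249, 0.2249]
orientation: [-0.393, 2.009, -2.002]
force: [0.5, -1.7, 0.3]
opening: 0.0465
```

Run:
```python
from h import *
s,M=stat();print(delta([.4462,-.3181,.215]))
im=robot.read_camera('wrist');cv2.imwrite("pics/w13.png",im)
```

```text
t 16.93 pos [ 0.5422 -0.0249  0.2249] q [-0.144 -0.039  1.612  0.004  1.565  1.036] F [ 0.49 -1.69  0.25] Tq [-0.04  0.04 -0.  ] op 0.0465 jaw ang -67.6 ydown [ 0.0035  0.0038 -1.    ]
[0.2004792  0.00843565 0.23455596]
```

View pics/w13.png

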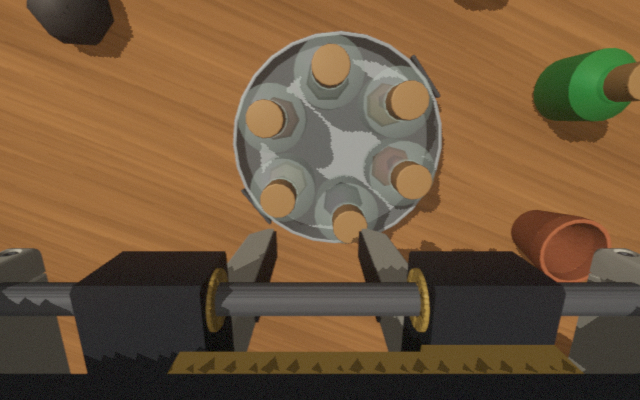

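All six wall places are filled, with caps at (331,65), (267,118), (279,197), (349,222), (411,180) and (408,100), and the middle is free. I measure these for the centre.

Run:
```python
from m2 import *
s,M=stat();p=robot.camera_params('wrist');im=robot.read_camera('wrist');cv2.imwrite("pics/w14.png",im);s2=stat()
r=caps(im,p,[(332,65,.112),(268,118,.112),(280,195,.112),(411,180,.112),(408,100,.112)])
for X,uv,e in r: print(X[:2].round(4),np.round(uv,1),e.round(1))
P=np.array([x[0][:2] for x in r])
res=least_squares(lambda c:np.hypot(*(P-c).T)-.078,[.586,-.03]);print('centre',res.x,np.hypot(*(P-res.x).T))
```

```text
t 16.98 pos [ 0.5423 -0.0301  0.2313] q [-1.510e-01 -4.600e-02  1.608e+00  1.000e-03  1.571e+00  1.032e+00] F [ 3.9  -3.24  4.88] Tq [-0.07 -0.13 -0.05] op 0.0465 jaw ang -67.76 ydown [ 9.7e-03 -3.0e-04 -1.0e+00]
t 17.02 pos [ 0.5438 -0.0283  0.2296] q [-0.148 -0.044  1.609  0.003  1.566  1.036] F [-0.07 -0.38  0.35] Tq [ 0.06 -0.04  0.02] op 0.0466 jaw ang -67.88 ydown [ 0.0113  0.0011 -0.9999]
[0.6545 0.0049] [327.4  64.1] [28.4 36.1]
[0.5874 0.044 ] [262.4 117.4] [26.4 35.6]
[0.5186 0.0062] [274.7 196.6] [26.9 32.1]
[ 0.5864 -0.1108] [407.5 178.6] [30.1 33.7]
[ 0.6538 -0.0739] [404.1  98.8] [30.1 35.8]
centre [ 0.58651893 -0.03335847] [0.07803059 0.07741299 0.07857203 0.07743144 0.07855206]
```

Emit:
carry_out --increments '[{"linear":[0.035,0,0.04],"yaw":0},{"linear":[0.075,0,0.085],"yaw":0},{"linear":[0.11,0,0.13],"yaw":0},{"linear":[0.15,0,0.175],"yaw":0},{"linear":[0.18,0,0.21],"yaw":0}]' --gripper 0.56

```text
t: 17.65
tool_pos: [0.4553, -0.2923, 0.2281]
orientation: [-0.38, 2.005, -2.007]
force: [0.1, 0.1, 0.7]
opening: 0.0518
```

Run:
```python
from h import *
s,M=stat();print(delta([.4467,-.3181,.15]))
```

```text
t 17.65 pos [ 0.4553 -0.2923  0.2281] q [-0.671 -0.05   1.617  0.008  1.566  0.514] F [0.07 0.1  0.71] Tq [0.03 0.04 0.03] op 0.0518 jaw ang -67.93 ydown [ 0.0113  0.0012 -0.9999]
[0.01850809 0.07801501 0.02040163]
```

Emit:
carry_out --increments '[{"linear":[0.008,0.02,0.009],"yaw":0},{"linear":[0.0165,0.04,0.018],"yaw":0},{"linear":[0.0185,0.06,0.0203],"yaw":0},{"linear":[0.0185,0.078,0.0203],"yaw":0}]'

```text
t: 18.15
tool_pos: [0.4467, -0.3167, 0.1479]
orientation: [-0.381, 2.006, -2.005]
force: [-0.0, 0.5, 0.7]
opening: 0.0519
```

Emit:
carry_out --increments '[{"linear":[0,0,0],"yaw":0},{"linear":[0,0,0],"yaw":0}]'

```text
t: 18.4
tool_pos: [0.4471, -0.3162, 0.1481]
orientation: [-0.382, 2.005, -2.004]
force: [-0.1, -0.7, 0.0]
opening: 0.0518
```

Run:
```python
from h import *
s,M=stat();p=robot.camera_params('wrist');print(delta([.4467,-.3181,.15]))
im=robot.read_camera('wrist');cv2.imwrite("pics/w15.png",im)
cv2.imwrite('pics/w15c.png',cv2.resize(im[160:280,250:390],None,fx=5,fy=5,interpolation=cv2.INTER_CUBIC))
for v in (205,210,215): print(v,(M.T@(ray(p,318,v,.108)-s['tool_pos'])).round(4))
```

```text
t 18.4 pos [ 0.4471 -0.3162  0.1481] q [-0.716  0.009  1.705  0.009  1.421  0.467] F [-0.13 -0.67  0.01] Tq [ 0.03  0.06 -0.02] op 0.0518 jaw ang -67.81 ydown [ 0.0105  0.0026 -0.9999]
[ 0.00111579 -0.00192556  0.00164361]
205 [-0.0046  0.0401  0.0007]
210 [-0.0006  0.0401  0.0007]
215 [0.0034 0.0401 0.0007]
```

View pics/w15c.png

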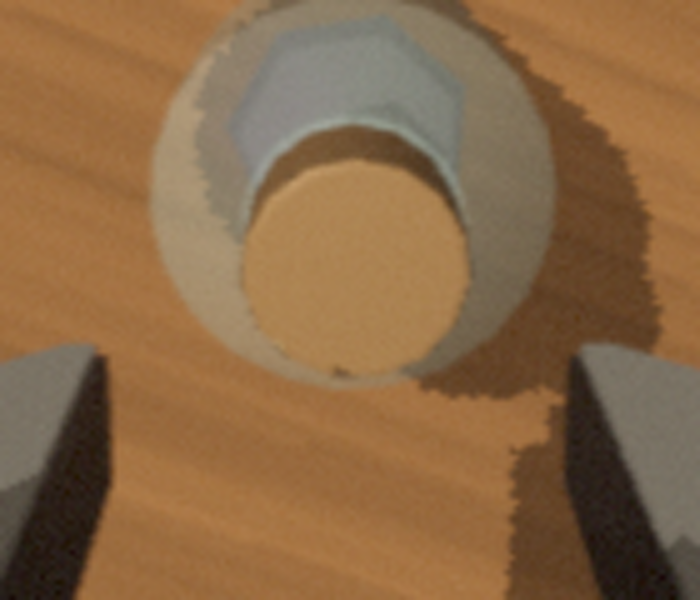

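View pics/w15.png

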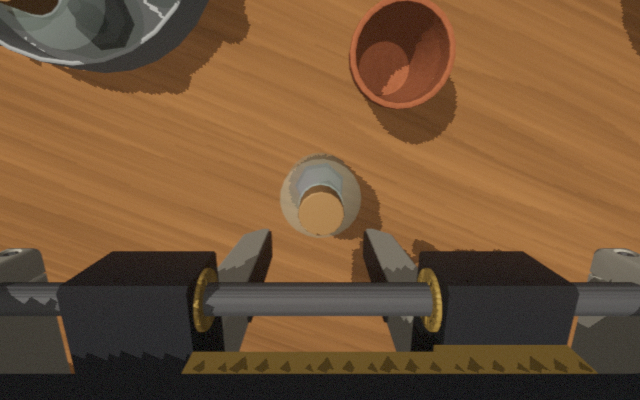

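Run:
```python
from h import *
s,M=stat();X=s['tool_pos']+M@[.0015,0,.0021];print(X);X[2]=.066;print(delta(X))
```

```text
t 18.45 pos [ 0.4473 -0.3165  0.1487] q [-0.716  0.009  1.704  0.009  1.421  0.467] F [ 0.4  -0.04  1.2 ] Tq [-0.02 -0.01 -0.02] op 0.0522 jaw ang -67.82 ydown [ 0.0112  0.0018 -0.9999]
[ 0.44673196 -0.31905938  0.14864581]
[0.00241093 0.08264053 0.00189273]
```

Emit:
carry_out --increments '[{"linear":[0.002,0.025,0.0018],"yaw":0},{"linear":[0.0024,0.05,0.0019],"yaw":0},{"linear":[0.0024,0.07,0.0019],"yaw":0},{"linear":[0.0024,0.0825,0.0019],"yaw":0},{"linear":[0.0024,0.0825,0.0019],"yaw":0}]'

```text
t: 19.08
tool_pos: [0.4466, -0.3188, 0.0659]
orientation: [-0.382, 2.005, -2.005]
force: [0.2, -0.5, -0.2]
opening: 0.0522
```

Run:
```python
from h import *
s,M=stat();print(delta([.4467,-.319,.0597]))
im=robot.read_camera('wrist');cv2.imwrite("pics/w16.png",im)
cv2.imwrite('pics/w16c.png',cv2.resize(im[190:310,250:390],None,fx=5,fy=5,interpolation=cv2.INTER_CUBIC))
```

```text
t 19.07 pos [ 0.4466 -0.3188  0.0659] q [-0.72   0.088  1.78   0.009  1.267  0.461] F [ 0.16 -0.51 -0.21] Tq [-0.01 -0.04 -0.01] op 0.0522 jaw ang -67.81 ydown [ 0.0106  0.0023 -0.9999]
[3.99856355e-05 6.20473478e-03 1.87421408e-04]
```

View pics/w16c.png

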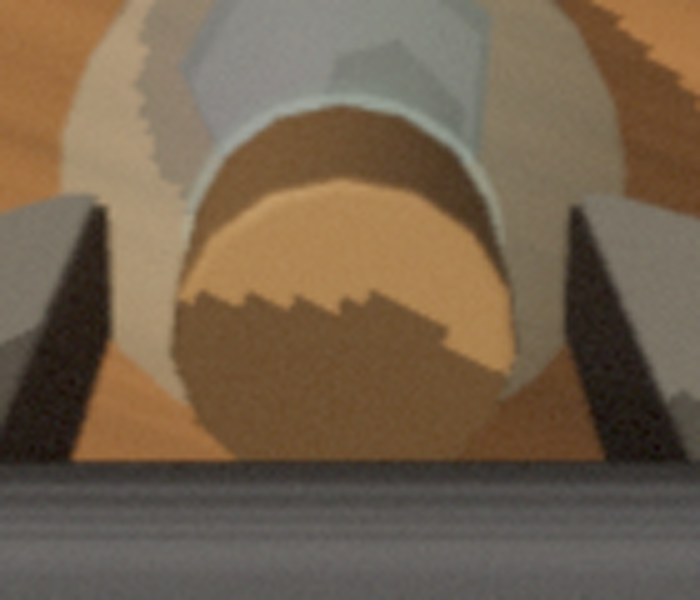

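Emit:
carry_out --increments '[{"linear":[0,0.004,0],"yaw":0},{"linear":[0,0.0062,0],"yaw":0},{"linear":[0,0.0062,0],"yaw":0}]'

```text
t: 19.5
tool_pos: [0.4471, -0.3192, 0.0606]
orientation: [-0.381, 2.004, -2.005]
force: [-0.8, -0.2, 0.1]
opening: 0.0521
```

Emit:
carry_out --increments '[{"linear":[0,0,0],"yaw":0},{"linear":[0,0,0],"yaw":0},{"linear":[0,0,0],"yaw":0},{"linear":[0,0,0],"yaw":0}]' --gripper 0.2

```text
t: 20.0
tool_pos: [0.4472, -0.3193, 0.0607]
orientation: [-0.381, 2.004, -2.005]
force: [-0.3, -0.0, 1.1]
opening: 0.0356
```

Run:
```python
from h import *
s,M=stat();p=robot.camera_params('wrist')
im=robot.read_camera('wrist');cv2.imwrite("pics/w17.png",im)
cv2.imwrite('pics/w17c.png',cv2.resize(im[190:310,250:390],None,fx=5,fy=5,interpolation=cv2.INTER_CUBIC))
for v in (261,263,265): print((M.T@(ray(p,318,v,.108)-s['tool_pos'])).round(4))
```

```text
t 20.0 pos [ 0.4472 -0.3193  0.0607] q [-0.72   0.094  1.784  0.009  1.256  0.461] F [-0.31 -0.02  1.06] Tq [0.07 0.07 0.06] op 0.0356 jaw ang -67.82 ydown [ 0.0117  0.0014 -0.9999]
[-0.0009 -0.0473  0.0004]
[ 0.0002 -0.0473  0.0004]
[ 0.0012 -0.0473  0.0004]
```

View pics/w17c.png

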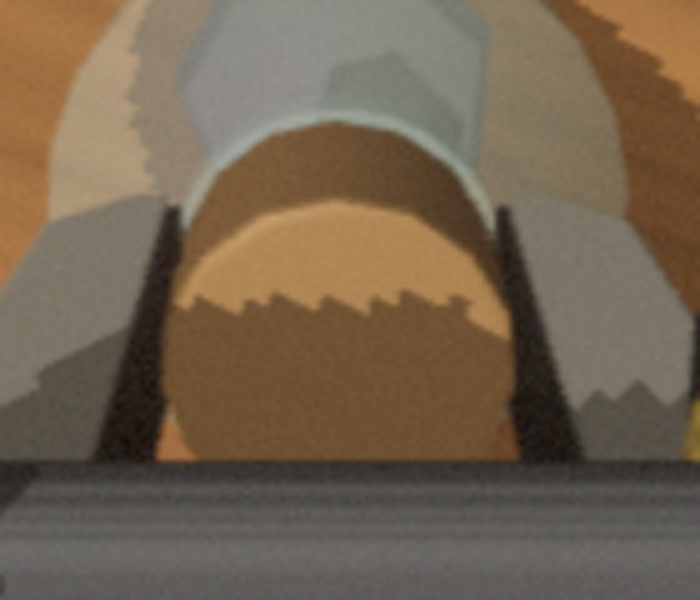

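Emit:
carry_out --increments '[{"linear":[0,-0.004,0],"yaw":0},{"linear":[0,-0.02,0],"yaw":0},{"linear":[0,-0.055,0],"yaw":0},{"linear":[0,-0.095,0],"yaw":0},{"linear":[0,-0.13,0],"yaw":0}]'

```text
t: 20.68
tool_pos: [0.4459, -0.3197, 0.1935]
orientation: [-0.38, 2.002, -2.006]
force: [0.8, 0.2, -2.3]
opening: 0.0361
```

Run:
```python
from h import *
s,M=stat();print(delta([.587,-.0298,.20]))
```

```text
t 20.68 pos [ 0.4459 -0.3197  0.1935] q [-0.722 -0.018  1.649  0.009  1.501  0.461] F [ 0.78  0.25 -2.27] Tq [-0.01 -0.01  0.01] op 0.0361 jaw ang -67.82 ydown [ 1.310e-02  2.000e-04 -9.999e-01]
[-0.24016919 -0.00454329 -0.21509833]
```

Emit:
carry_out --increments '[{"linear":[-0.015,-0.003,-0.013],"yaw":0},{"linear":[-0.045,-0.004,-0.04],"yaw":0},{"linear":[-0.075,-0.0045,-0.067],"yaw":0},{"linear":[-0.105,-0.0045,-0.094],"yaw":0},{"linear":[-0.135,-0.0045,-0.121],"yaw":0}]'

```text
t: 21.3
tool_pos: [0.5251, -0.154, 0.198]
orientation: [-0.381, 2.003, -2.005]
force: [-0.0, -0.2, -2.3]
opening: 0.0355
```

Emit:
carry_out --increments '[{"linear":[-0.03,0,-0.027],"yaw":0},{"linear":[-0.06,0,-0.053],"yaw":0},{"linear":[-0.08,0,-0.072],"yaw":0},{"linear":[-0.09,0,-0.08],"yaw":0},{"linear":[-0.09,0,-0.08],"yaw":0}]'

```text
t: 21.92
tool_pos: [0.5779, -0.0451, 0.198]
orientation: [-0.384, 2.003, -2.005]
force: [-0.4, -1.6, -2.3]
opening: 0.0358
```

Run:
```python
from h import *
s,M=stat();print(delta([.587,-.0298,.20]))
```

```text
t 21.93 pos [ 0.5779 -0.0451  0.198 ] q [-0.168  0.064  1.557  0.003  1.51   1.013] F [-0.45 -1.57 -2.29] Tq [-0.03 -0.    0.04] op 0.0358 jaw ang -67.71 ydown [ 0.0104  0.0013 -0.9999]
[-0.01424319 -0.00186231 -0.01069722]
```

Emit:
carry_out --increments '[{"linear":[-0.008,0,-0.006],"yaw":0},{"linear":[-0.0142,0,-0.0107],"yaw":0},{"linear":[-0.0142,0,-0.0107],"yaw":0},{"linear":[-0.0142,0,-0.0107],"yaw":0}]'

```text
t: 22.42
tool_pos: [0.5869, -0.0301, 0.1982]
orientation: [-0.384, 2.003, -2.005]
force: [0.2, -0.1, -1.2]
opening: 0.0359
```

Run:
```python
from m2 import *
s,M=stat();print(delta([.587,-.0298,.20]))
p=robot.camera_params('wrist');im=robot.read_camera('wrist');cv2.imwrite("pics/w18.png",im)
cv2.imwrite("pics/s18.png",cv2.resize(robot.read_camera('side')[130:250,270:410],None,fx=5,fy=5))
```

```text
t 22.43 pos [ 0.5869 -0.0301  0.1982] q [-0.14   0.086  1.534  0.003  1.512  1.042] F [ 0.23 -0.06 -1.18] Tq [-0.    0.01  0.  ] op 0.0359 jaw ang -67.72 ydown [ 0.0104  0.0012 -0.9999]
[-0.00019363 -0.00183388 -0.00025137]
```

View pics/w18.png

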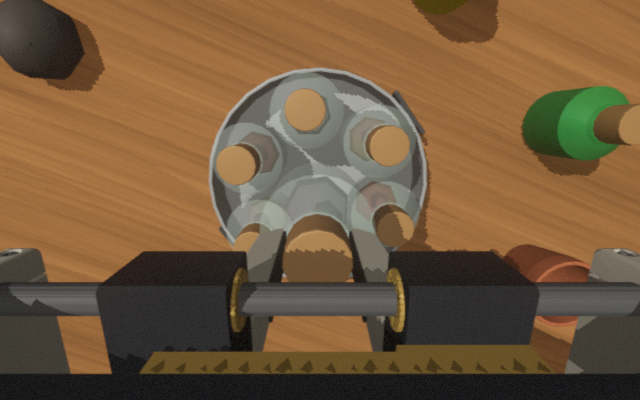

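View pics/s18.png

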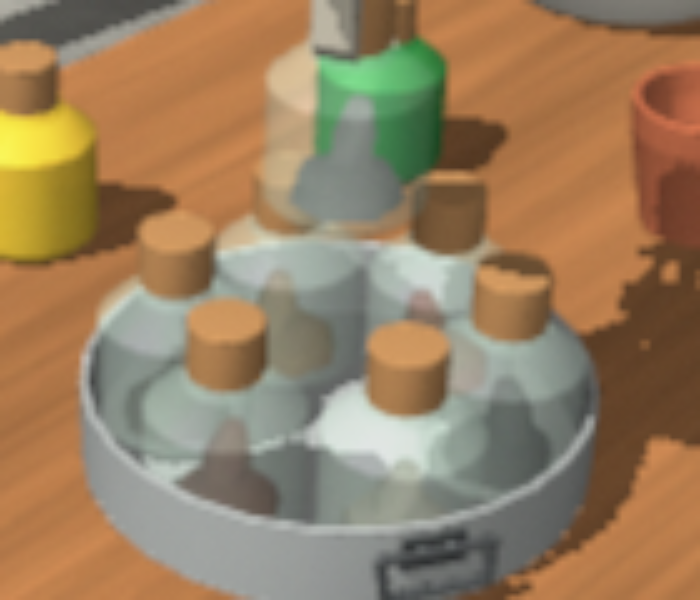

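Settled now, so I check the wall caps again in the wrist view at (306,109), (238,165), (388,145) and (393,225).

Run:
```python
from m2 import *
s,M=stat();p=robot.camera_params('wrist');im=cv2.imread("pics/w18.png")
r=caps(im,p,[(306,108,.112),(238,165,.112),(390,145,.112)])
for X,uv,e in r: print(X[:2].round(4),np.round(uv,1),e.round(1))
P=np.array([x[0][:2] for x in r])
res=least_squares(lambda c:np.hypot(*(P-c).T)-.078,[.586,-.03]);print('centre',res.x,np.hypot(*(P-res.x).T))
print(delta([.587,-.0298,.125]),delta([.587,-.0298,.0647]))
```

```text
t 22.52 pos [ 0.5869 -0.0301  0.1982] q [-0.14   0.086  1.534  0.003  1.512  1.042] F [-0.3  -0.12 -1.97] Tq [0.02 0.02 0.03] op 0.0358 jaw ang -67.73 ydown [ 0.0104  0.0012 -0.9999]
[0.6549 0.0084] [305.1 108. ] [36.2 36.5]
[0.5872 0.0467] [236.5 164.7] [34.5 36.2]
[ 0.654  -0.0711] [389.4 144.8] [35.5 36.5]
centre [ 0.58732926 -0.03108714] [0.07822343 0.07777133 0.07777452]
[ 0.00052764  0.07315124 -0.00045488] [ 0.00113444  0.13344795 -0.00062223]
```

Emit:
carry_out --increments '[{"linear":[0.0003,0.015,0],"yaw":0},{"linear":[0.0004,0.035,0],"yaw":0},{"linear":[0.0005,0.055,0],"yaw":0},{"linear":[0.0006,0.065,0],"yaw":0},{"linear":[0.0006,0.065,0],"yaw":0}]'

```text
t: 23.15
tool_pos: [0.5861, -0.0301, 0.1315]
orientation: [-0.387, 2.005, -2.005]
force: [0.6, 0.2, -1.6]
opening: 0.0353
```

Run:
```python
from m2 import *
s,M=stat();p=robot.camera_params('wrist')
im=robot.read_camera('wrist');cv2.imwrite("pics/w19.png",im)
s,M=stat();print(delta([.587,-.0303,.0647]))
cv2.imwrite("pics/s19.png",cv2.resize(robot.read_camera('side')[110:250,270:410],None,fx=4,fy=4))
```

```text
t 23.15 pos [ 0.5861 -0.0301  0.1315] q [-0.14   0.126  1.614  0.003  1.394  1.041] F [ 0.59  0.22 -1.64] Tq [-0.01  0.04 -0.02] op 0.0353 jaw ang -67.73 ydown [ 0.0078  0.0016 -1.    ]
t 23.2 pos [ 0.5868 -0.0302  0.1327] q [-0.141  0.125  1.612  0.003  1.395  1.041] F [ 0.34 -0.36 -0.99] Tq [-0.02 -0.04  0.07] op 0.0356 jaw ang -67.73 ydown [ 0.0096  0.0013 -1.    ]
[ 4.83672018e-04  6.80466434e-02 -2.82117341e-05]
```

View pics/w19.png

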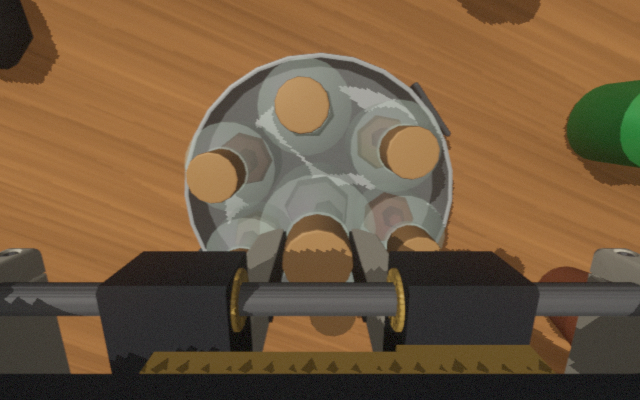

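View pics/s19.png

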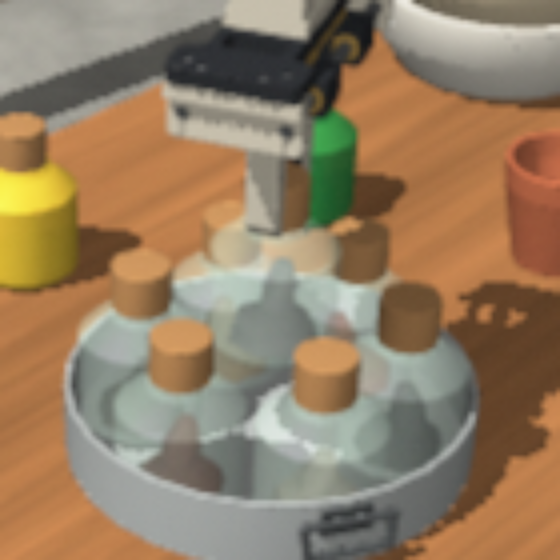

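Emit:
carry_out --increments '[{"linear":[0.0001,0.007,0],"yaw":0},{"linear":[0.0002,0.015,0],"yaw":0},{"linear":[0.0002,0.023,0],"yaw":0},{"linear":[0.0003,0.03,0],"yaw":0},{"linear":[0.0003,0.03,0],"yaw":0}]'

```text
t: 23.88
tool_pos: [0.5867, -0.0303, 0.1025]
orientation: [-0.385, 2.004, -2.005]
force: [0.1, 0.8, -1.1]
opening: 0.0355
```

Run:
```python
from m2 import *
s,M=stat();print(delta([.587,-.0303,.0647]))
```

```text
t 23.88 pos [ 0.5867 -0.0303  0.1025] q [-0.141  0.15   1.642  0.003  1.341  1.041] F [ 0.07  0.78 -1.12] Tq [ 0.02 -0.01 -0.01] op 0.0355 jaw ang -67.73 ydown [ 0.0092  0.0014 -1.    ]
[6.56483735e-05 3.77826754e-02 8.11301635e-05]
```

Emit:
carry_out --increments '[{"linear":[0,0.007,0],"yaw":0},{"linear":[0,0.015,0],"yaw":0},{"linear":[0,0.022,0],"yaw":0},{"linear":[0,0.028,0],"yaw":0},{"linear":[0,0.03,0],"yaw":0}]'

```text
t: 24.5
tool_pos: [0.5866, -0.0301, 0.0718]
orientation: [-0.386, 2.005, -2.005]
force: [0.3, -0.4, -1.8]
opening: 0.0355
```

Run:
```python
from m2 import *
s,M=stat();print(delta([.587,-.0303,.0647]))
```

```text
t 24.5 pos [ 0.5866 -0.0301  0.0718] q [-0.14   0.181  1.667  0.003  1.286  1.041] F [ 0.26 -0.39 -1.85] Tq [ 0.04  0.05 -0.01] op 0.0355 jaw ang -67.73 ydown [ 0.0083  0.0016 -1.    ]
[-0.00027787  0.00708452  0.00029116]
```

Emit:
carry_out --increments '[{"linear":[0,0.002,0],"yaw":0},{"linear":[0,0.004,0],"yaw":0},{"linear":[0,0.006,0],"yaw":0},{"linear":[0,0.007,0],"yaw":0},{"linear":[0,0.007,0],"yaw":0}]'

```text
t: 25.12
tool_pos: [0.5868, -0.0302, 0.0649]
orientation: [-0.386, 2.005, -2.005]
force: [0.5, -0.7, -1.4]
opening: 0.0357
```

Emit:
carry_out --increments '[{"linear":[0,0.0005,0],"yaw":0},{"linear":[0,0.001,0],"yaw":0},{"linear":[0,0.001,0],"yaw":0}]'

```text
t: 25.5
tool_pos: [0.5871, -0.0301, 0.0649]
orientation: [-0.385, 2.004, -2.005]
force: [-3.4, 0.7, 5.4]
opening: 0.0356
```

Floor contact at the expected height. I release and retreat.

Emit:
carry_out --increments '[{"linear":[0,-0.0003,0],"yaw":0},{"linear":[0,-0.0003,0],"yaw":0},{"linear":[0,-0.0003,0],"yaw":0}]' --gripper 0.5

```text
t: 25.88
tool_pos: [0.5871, -0.0302, 0.0651]
orientation: [-0.385, 2.004, -2.005]
force: [-0.6, 0.4, -0.6]
opening: 0.046
```

Emit:
carry_out --increments '[{"linear":[0,-0.01,0],"yaw":0},{"linear":[0,-0.04,0],"yaw":0},{"linear":[0,-0.08,0],"yaw":0},{"linear":[0.03,-0.13,0.01],"yaw":0},{"linear":[0.07,-0.17,0.04],"yaw":0}]'

```text
t: 26.5
tool_pos: [0.5366, -0.0926, 0.2366]
orientation: [-0.385, 2.001, -2.003]
force: [0.8, -0.2, -0.0]
opening: 0.0462
```

Emit:
carry_out --increments '[{"linear":[0.04,0,0.04],"yaw":0},{"linear":[0.09,0,0.09],"yaw":0},{"linear":[0.13,0,0.13],"yaw":0},{"linear":[0.17,0,0.17],"yaw":0},{"linear":[0.21,0,0.21],"yaw":0}]'

```text
t: 27.12
tool_pos: [0.4216, -0.3687, 0.236]
orientation: [-0.384, 1.999, -2.004]
force: [0.1, 0.2, -0.1]
opening: 0.0468
```

Emit:
carry_out --increments '[{"linear":[0.01,0,0.04],"yaw":0},{"linear":[0.02,0,0.08],"yaw":0},{"linear":[0.02,0,0.08],"yaw":0},{"linear":[0.02,0,0.08],"yaw":0}]'

```text
t: 27.62
tool_pos: [0.4336, -0.45, 0.2364]
orientation: [-0.383, 2.0, -2.004]
force: [-0.1, 0.9, -0.1]
opening: 0.0462
```

Run:
```python
from m2 import *
s,M=stat();p=robot.camera_params('top');im=robot.read_camera('top');cv2.imwrite("pics/t20.png",im)
cv2.imwrite("pics/s20.png",cv2.resize(robot.read_camera('side')[130:250,270:410],None,fx=5,fy=5))
```

```text
t 27.62 pos [ 0.4336 -0.45    0.2364] q [-0.893  0.176  1.367  0.01   1.591  0.288] F [-0.12  0.94 -0.05] Tq [ 0.01 -0.03 -0.02] op 0.0462 jaw ang -67.6 ydown [ 1.290e-02  5.000e-04 -9.999e-01]
```

View pics/t20.png

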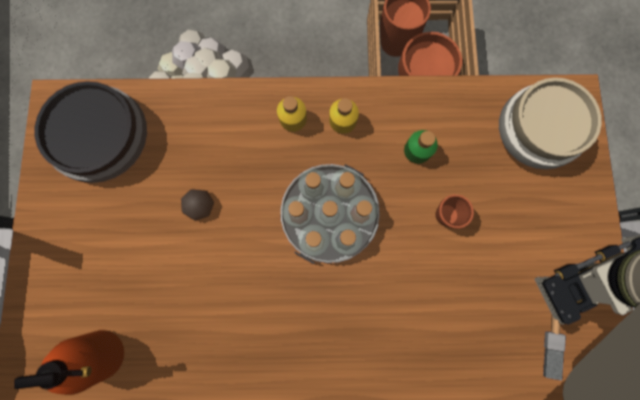

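View pics/s20.png

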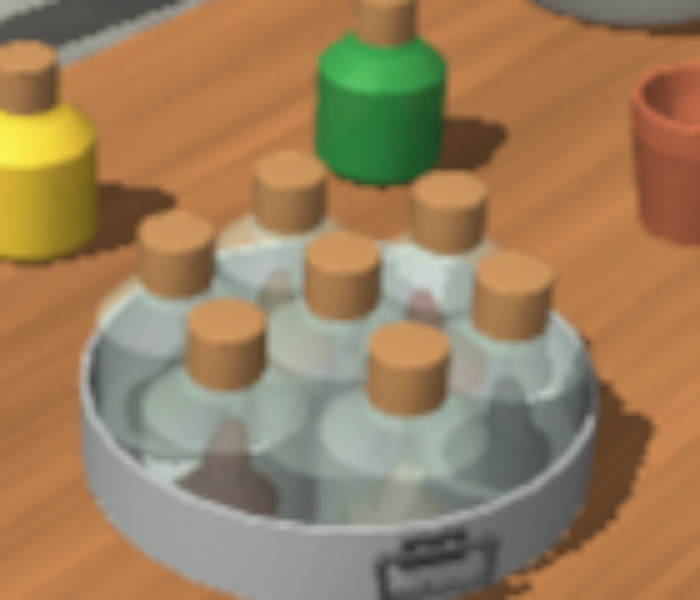

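All seven stand upright in the tin, with the middle cap at (330,209) in the top view and six round it. The pot is at (456,212) and the rock at (197,204), both unmoved. One last measurement, then I hand in.

Run:
```python
from m2 import *
p=robot.camera_params('top');im=cv2.imread('pics/t20.png')
rep('top',im,p,[(347,180,.112),(313,180,.112),(363,208,.112),(347,237,.112),(313,239,.112),(296,209,.112),(330,209,.112)],(330,212))
d=cv2.absdiff(im,cv2.imread('pics/top0.png')).max(2);print('pot diff',d[190:235,433:478].max(),'rock',d[185:222,178:217].max())
robot.close_job()
```

```text
top tin [ 0.5851 -0.0302  0.1194] 102 0.00045
[ 0.6521 -0.0703] [346.6 178.8] [13.3 14. ] rel [ 67.  -40.2] r 78.1 ang -31.0
[0.6528 0.0093] [312.3 179. ] [13.3 14.3] rel [67.6 39.4] r 78.3 ang 30.3
[ 0.5851 -0.1083] [363.8 207.2] [13.9 14.7] rel [ -0.  -78.1] r 78.1 ang -90.0
[ 0.518  -0.0692] [347.5 236.8] [14.3 14.6] rel [-67.1 -39.1] r 77.7 ang -149.8
[0.5156 0.0096] [312.6 238.3] [14.4 14.8] rel [-69.5  39.8] r 80.1 ang 150.2
[0.5858 0.049 ] [295.2 207.8] [13.8 14.4] rel [ 0.6 79.1] r 79.1 ang 89.6
[ 0.5851 -0.0291] [329.3 207.6] [13.7 14.6] rel [-0.  1.] r 1.0 ang 90.8
pot diff 3 rock 3
the job is handed in; nothing more can be done
```

All seven jars now stand upright in the tin, and I have handed in the job at about 27.7 s of the 69 s. I moved the stray jar first, to the empty far-left place at the wall. The left bench jar then went into the last wall place, and the right bench jar into the middle.

**Last checks:**
- **Positions:** in the top view the six outer jars are 78–80 mm from the tin's centre at 60° spacing, and the middle jar is 1 mm off centre.
- **Set-down:** each placed jar touched the floor with about 5 N before release, at the same height above the surface as when I gripped it (within about 1 mm).
- **Bystanders:** the pot and the rock look unchanged in the before and after pictures. The four jars already in place did not move, within what I could measure.

**What disagreed:**
- **Fingertips:** they sit about 30 mm further back than stated, so my first grasp closed just above the cap without touching it. I went lower and gripped all three jars properly after that.
- **Cameras:** the wrist and top views mostly differed by 2 mm or less. Pictures taken before the arm had settled were up to 4 mm off, so I did not rely on their absolute positions.
- **Tool tilt:** the tool leaned by about 0.6° during the third transfer. The jar still went in cleanly.

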